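# Reference block on the UV viewing table, then hold the shield at its index

### The job

We are checking the lamp of the UV viewing table: pick the green reference block out of the steel tray, lay it gently on its side near the middle of the viewer's dark window and let go of it. Then take the raised amber shield by the black grip on its edge, swing it gently down until its white edge line meets the orange index on the quadrant, and finish while still holding it steady there, because it has no stay and would fall shut. Never drop the block or let the shield fall, leave the other blocks and the stoppers in the tray, and do not disturb the index or the bottles and flask around.

Things in the scene. Friction and masses are not known exactly. Their poses are not given: they have to be found in the camera images.
- viewer: UV viewing table, fixed: white box 250 mm deep (x), 300 mm wide (y), 85 mm high. Origin: middle of its underside; -x is its front (towards the robot), z up. The shield's hinge runs along y near its far edge; on its right (-y) side, 149 mm from the middle, stands the curved steel index quadrant, 95 mm round the hinge axis.
- window (a point): Middle of the dark violet glass window in the viewer's top, at its surface (86 mm above the bench). The window measures 160 mm (x) by 200 mm (y); axes as the viewer's.
- hinge (a point): Middle of the shield's hinge axis, 117 mm above the bench, at the viewer's x = +112 mm. Its axes turn with the shield: -x runs from the hinge to the free edge in the panel's mid-plane, y along the hinge, z out of the panel's outer (upper) face.
- shield (a joint): Opening angle of the amber acrylic shield, rad: 0 = shut (level), 1.57 = upright, 1.75 = leaning back on its stop; starts 1.62 to 1.75 and settles back. Panel 260 mm wide, 220 mm from hinge axis to free edge, 5 mm thick, 27 mm skirts down both sides (facing the robot when raised), 0.3 to 0.62 kg. The hinge is almost free: below about 1.4 it falls shut unless held.
- grip (a point): Middle of the black plastic grip strip on the shield's free edge: 140 mm long along the hinge direction, 14 mm thick, 30 mm deep, its outer edge being the shield's free edge. This point turns with the shield and lies 205 mm from the hinge axis and 15 mm inside the free edge.
- index (a joint): Angle of the orange index clip on the quadrant, rad, on the same scale as the shield's opening angle (0.84 to 1.13; 0 = level, 1.57 = upright). The shield is at the mark when its angle equals this. Stiff: it stays where it is set.
- index_mark (a point): Orange pointer fin of the index clip, 115 mm from the hinge axis on the viewer's right (-y) side, 149 mm from the middle; its x axis lies along the line from the mark to the hinge axis.
- tray: Stainless tray, fixed, 260 mm (x) by 200 mm (y), walls 4 mm thick and 35 mm high, floor 4 mm thick. Origin: middle of its underside. It holds four blocks (one towards each corner) and three stoppers between them.
- green: Green reference block, 60 x 20 x 20 mm, 30 g, lying flat in the tray: solid green acrylic with a 14 mm black cap at one end. Origin: middle of its underside; x runs along its length (the black cap is at -x), z up. The one to use.
- red: Red reference block, 60 x 20 x 20 mm, 30 g, lying flat in the tray: solid red acrylic with a 14 mm black cap at one end. Origin: middle of its underside; x runs along its length (the black cap is at -x), z up.
- blue: Blue reference block, 60 x 20 x 20 mm, 30 g, lying flat in the tray: solid blue acrylic with a 14 mm black cap at one end. Origin: middle of its underside; x runs along its length (the black cap is at -x), z up.
- orange: Orange reference block, 60 x 20 x 20 mm, 30 g, lying flat in the tray: solid orange acrylic with a 14 mm black cap at one end. Origin: middle of its underside; x runs along its length (the black cap is at -x), z up.
- stopper_a: tapered rubber stopper (red-brown), 20 to 26 mm across, 26 mm tall, standing in the tray. Origin: middle of its underside.
- stopper_b: tapered rubber stopper (black), 20 to 26 mm across, 26 mm tall, standing in the tray. Origin: middle of its underside.
- stopper_c: tapered rubber stopper (red-brown), 20 to 26 mm across, 26 mm tall, standing in the tray. Origin: middle of its underside.
- flask: Clear glass conical flask, 80 mm across, 135 mm tall, standing beyond the work. Origin: middle of its underside. To be left alone.
- reagent: Amber glass bottle with blue label and black stopper, 72 mm across, 150 mm tall, standing beyond the viewer. Origin: middle of its underside. To be left alone.
- washbottle: White plastic wash bottle, 64 mm across, 176 mm tall, with blue cap and bent spout, standing to the robot's right. Origin: middle of its underside. To be left alone.
Not all that is in view belongs to the job. Several things look just like the blue: the one meant starts farthest from the robot's base.

How it is judged:
On the way:
1. the green block lies on the dark window, let go and at rest, with the shield still raised (x of green in the frame of window between -0.05 and 0.05 m and y of green in the frame of window between -0.07 and 0.07 m and z of green in the frame of window between -0.004 and 0.024 m and angle between green's own x axis and vertical between 1.45 and 1.69 rad and contact force between the fingers and green below 0.05 N and linear speed of green below 0.02 m/s and value of joint shield above 1.4 rad), for 0.2 s.
At the end, for the whole second after the job is handed in: Green block lying on its side, still, within 50 mm (x) and 70 mm (y) of the window's middle, touched by neither fingers nor shield; shield still and within 0.07 rad of the orange index, held by the fingers (over 0.5 N) through the last second (angle between the x axis of grip and the x axis of index_mark, either way round below 0.07 rad and velocity of joint shield between -0.05 and 0.05 rad/s and contact force between the fingers and shield above 0.5 N and contact force between green and shield below 0.05 N and x of green in the frame of window between -0.05 and 0.05 m and y of green in the frame of window between -0.07 and 0.07 m and z of green in the frame of window between -0.004 and 0.024 m and angle between green's own x axis and vertical between 1.45 and 1.69 rad and contact force between the fingers and green below 0.05 N and linear speed of green below 0.02 m/s and height (world z) of each of red, blue, orange, stopper_a, stopper_b, stopper_c below 0.05 m); the arm keeps its last pose, push and grip.
It fails at once if the green block is dropped (falls faster than 0.6 m/s out of the fingers) (contact force between the fingers and green below 0.01 N and linear speed of green above 0.6 m/s).
It fails at once if the shield falls (below 0.5 rad) or is slammed (faster than 2.5 rad/s) (value of joint shield below 0.5 rad or velocity of joint shield below -2.5 rad/s or velocity of joint shield above 2.5 rad/s).
It fails at once if another block or a stopper is lifted out of the tray (its origin over 50 mm above the bench) (height (world z) of any of red, blue, orange, stopper_a, stopper_b, stopper_c above 0.05 m).
It fails at once if the index is shifted by more than 6 mm (distance of index_mark from where it was at the start of the episode above 0.006 m).
It fails at once if the flask, the amber bottle or the wash bottle is shifted by more than 30 mm or tipped (distance of any of flask, reagent, washbottle from where it was at the start of the episode above 0.03 m or angle between any of flask, reagent, washbottle's own z axis and vertical above 0.3 rad).
It also fails if it takes over 53 s, if anything falls off the work surface, if the arm or the gripper's body presses on something with over 40 N, if the wrist force passes 120 N, or if a joint passes its speed limit or range.

### The arm

A 7-joint arm with a two-finger parallel gripper is mounted at the origin on the work surface. World frame = base frame: x ahead of the robot, y to its left, z up, the work surface at z = 0. Lengths are in m, angles in rad, forces in N, time in s.
With the tool pointing down it reaches from about 0.4 to 0.875 m from the base axis. Payload 19.3 kg.
Tool frame: the origin (TCP) lies midway between the tips of the shut fingers; the grasp point (between the pads) lies 19 mm behind it; z points along the fingers, y is the direction in which the jaws open and shut (so a half turn about z gives the same grasp; the last joint's range is limited). The gripper opens to 85 mm and grips with 20 to 120 N. Pads are 22 mm wide; open, the fingers measure 114 mm over their backs; the gripper's body (76 mm by 85 mm) begins 54 mm behind the grasp point. The pads swing forward as they close: fully open they stand 13 mm farther back than shut.
Start: joints at [1.223, 0.521, -0.036, 1.599, 0.021, 1.021, -0.113], TCP at [0.171, -0.601, 0.231] pointing down, gripper open.
Joint ranges: [-2.91, 2.91], [-0.3, 2.13], [-1.5, 1.42], [0.17, 2.43], [-1.26, 4.41], [0.16, 1.93], [-2.52, 2.52]. Speed limits (rad/s): [1.89, 1.89, 2.39, 2.39, 3.01, 3.01, 3.01].

### API

Orientations are given as [roll, pitch, yaw] about the fixed x, y, z axes, in that order (R = Rz(yaw) Ry(pitch) Rx(roll)).
In Python, from workcell import bot gives the robot as it stands.
- The arm moves only by the tool servo_tool, never from a script. Its argument "plan" is a list of rows, each a list of 5 numbers: the shift along the world's x, y, z in mm, then the turn about the world's z in rad, then the gripper's target within -1 to 1 (shut at 1, half-way at 0, fully open at -1). In form: [[tx, ty, tz, yaw, jaw], ...]. A call has exactly 10 rows; each row is the pose to reach, as a shift and turn from the pose commanded when the call began; what a row does not reach only later rows make up. A row lasts 1/12 s, in which the tool goes at most 41.7 mm and 7.16 degrees, less where a joint would pass 70% of its speed; a pose out of reach is approached as far as the arm can. A call with a gripper value outside its range is refused whole. The fingers move at their own pace and stop on an object; "squeeze" is the grip in N (left out, the last holds). Time passes only in rows, so rows that repeat a pose let the fingers close, or fill a call up. It gives the time, the measured TCP pose, the force and the opening at its end, in the units of the state.
- bot.observe(): the state, without advancing time (a new reading comes with each control period).
- bot.grab_frame(name): name is "side" or "top" or "wrist"; returns the picture (480x640x3 uint8, blue, green, red); there is no depth.
- bot.calibration(name): a dict with "fx", "fy", "cx", "cy" (pixels), "T" (4x4, takes a point from camera to world coordinates). Camera axes: x right, y down, z forward; pixel columns grow to the right and rows downward; lengths in m; the calibration is good to about 2 mm. A picture is of the moment at which its call begins: read the wrist's pose just before it. calibration takes no time and is no camera call; for the wrist camera it gives the pose at the moment of the call.
- bot.job_done(): hands the job in, once; it reports no verdict.
The state is a dict: "clock": time; "qpos": joint angles; "qd": joint speeds; "joint_efforts": joint torques, N m; "position": TCP position; "tool_rot": TCP orientation; "force": force on the tool from outside, world axes, zero at the start; "moment": the same for the moment, N m; "grip_width": finger opening in m.
Only numpy, scipy, OpenCV 4.12 (cv2) and the standard library are available. Lean on these libraries where they do the work, as an engineer would, in place of code of your own. Each camera call takes 0.05 s, during which the arm holds its last target.

## Working session

There is one attempt and no reset: what is moved stays moved. The work goes in short steps, Python scripts to look and compute and a tool call to move; the robot and the scene stay as the last step left them, time stands still between calls to the robot, and variables do not carry over. Pictures are saved under pics/ and viewed, and the job is handed in when it is done.

Besides the shell and the picture viewer there is one more tool, called after ">>>" in YAML: its name, and indented under it one key for each argument. servo_tool: Moves the arm, as the interface text tells. Its arguments: {"type":"object","properties":{"plan":{"type":"array","items":{"type":"array","items":{"type":"number"}}},"squeeze":{"type":"number"}},"required":["plan"]}

```bash
ls; mkdir -p pics
python3 - <<'E'
from workcell import bot
import cv2,numpy as np
print(bot.observe())
for n in("side","top","wrist"):
    c=bot.calibration(n); print(n,{k:np.round(v,4) for k,v in c.items()})
    cv2.imwrite(f"pics/{n}0.png",bot.grab_frame(n))
E
```

```text
pics
{'clock': 0.0, 'qpos': array([ 1.2227854 ,  0.52201803, -0.03632784,  1.59997441,  0.02118276,
        1.02109286, -0.11278062]), 'qd': array([-0.00117015, -0.00093226,  0.00125988,  0.00117531, -0.00133169,
        0.00063253, -0.00022078]), 'joint_efforts': array([ 1.57952130e-03, -9.27113342e+01,  1.98108561e+00, -3.69935560e+01,
        1.79339165e-02,  8.21678579e-03, -6.06264121e-05]), 'position': array([ 0.17128967, -0.60073594,  0.23073525]), 'tool_rot': array([-3.14048607e+00,  6.32357259e-05,  2.77811125e-01]), 'force': array([0.89505951, 0.25535652, 0.24462932]), 'moment': array([-0.05015682, -0.02149722,  0.04231604]), 'grip_width': 0.08564366915374151}
side {'fx': np.float64(514.8636), 'fy': np.float64(514.8636), 'cx': np.float64(317.3537), 'cy': np.float64(238.7444), 'T': array([[-0.874 , -0.2472,  0.4184,  0.0918],
       [-0.4856,  0.4787, -0.7315,  0.7135],
       [-0.0194, -0.8424, -0.5384,  0.6655],
       [ 0.    ,  0.    ,  0.    ,  1.    ]])}
top {'fx': np.float64(547.9046), 'fy': np.float64(547.9046), 'cx': np.float64(317.7744), 'cy': np.float64(234.1365), 'T': array([[-0.0178, -0.9736,  0.2274,  0.2091],
       [-0.9998,  0.0189,  0.0023, -0.0252],
       [-0.0066, -0.2273, -0.9738,  1.4733],
       [ 0.    ,  0.    ,  0.    ,  1.    ]])}
wrist {'fx': np.float64(399.1892), 'fy': np.float64(399.1892), 'cx': np.float64(320.3643), 'cy': np.float64(234.4635), 'T': array([[ 0.2746, -0.9125, -0.3034,  0.2502],
       [-0.9616, -0.2613, -0.0843, -0.5782],
       [-0.0024,  0.3149, -0.9491,  0.3738],
       [ 0.    ,  0.    ,  0.    ,  1.    ]])}
```

View pics/side0.png

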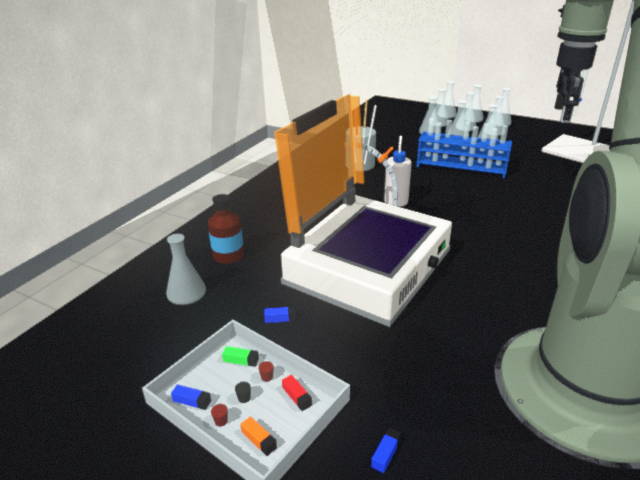

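View pics/top0.png

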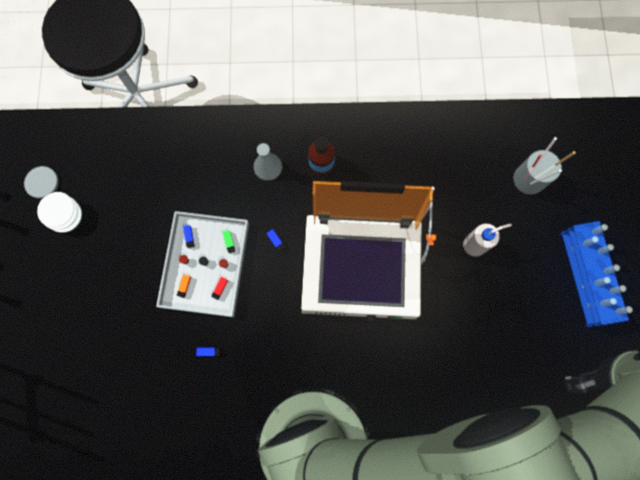

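View pics/wrist0.png

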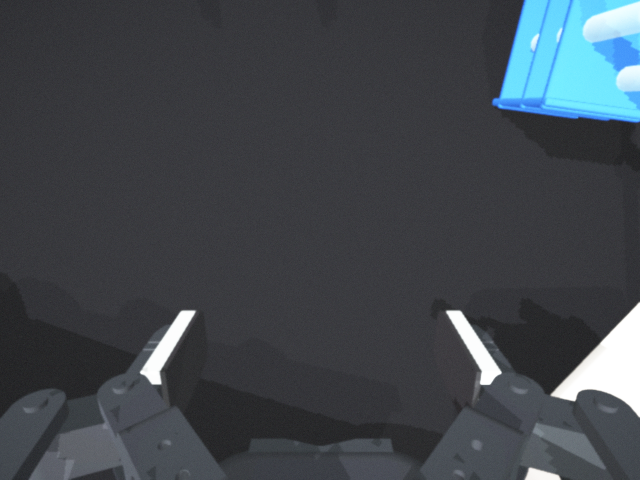

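The side and top views show the green block in the far, viewer-side corner of the tray, at about (240,355) in side and (229,240) in top. The shield is up, and the orange index is at about (431,239) in top. I'll enlarge these areas next.

```bash
cat > h.py <<'E'
import numpy as np
def proj(c,P):
    P=np.atleast_2d(P);T=c["T"];p=(P-T[:3,3])@T[:3,:3]
    return np.c_[c["fx"]*p[:,0]/p[:,2]+c["cx"],c["fy"]*p[:,1]/p[:,2]+c["cy"]]
def onz(c,u,v,z):
    T=c["T"];d=T[:3,:3]@np.array([(u-c["cx"])/c["fx"],(v-c["cy"])/c["fy"],1]);o=T[:3,3]
    return o+d*(z-o[2])/d[2]
E
python3 - <<'E'
import cv2
t=cv2.imread("pics/top0.png");s=cv2.imread("pics/side0.png")
cv2.imwrite("pics/t_tray.png",cv2.resize(t[205:325,150:290],None,fx=5,fy=5,interpolation=cv2.INTER_CUBIC))
cv2.imwrite("pics/t_view.png",cv2.resize(t[170:325,295:445],None,fx=3.8,fy=3.8,interpolation=cv2.INTER_CUBIC))
cv2.imwrite("pics/s_view.png",cv2.resize(s[85:325,265:465],None,fx=2.5,fy=2.5,interpolation=cv2.INTER_CUBIC))
E
```

```text
(no output)
```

View pics/t_tray.png

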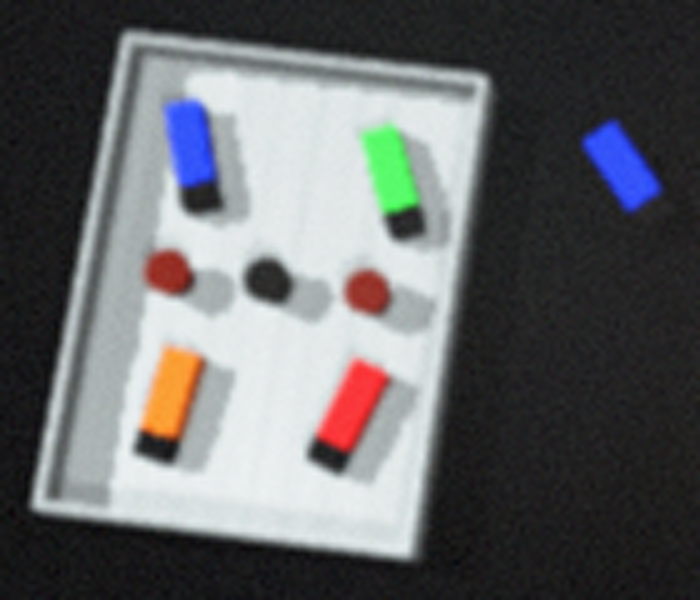

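View pics/t_view.png

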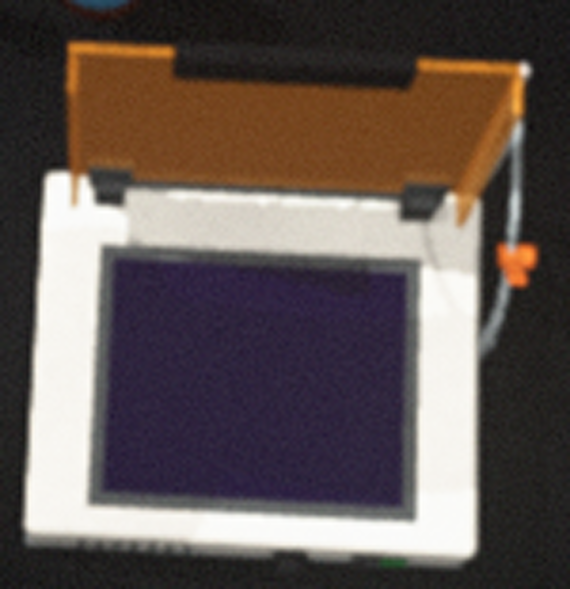

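View pics/s_view.png

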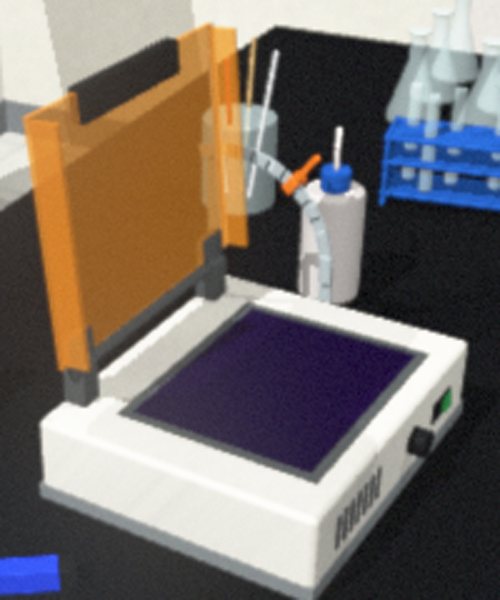

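Run:
```python
from workcell import bot
from h import *
np.set_printoptions(precision=4,suppress=True)
c=bot.calibration("top"); s=bot.calibration("side")
w=[(110,258),(412,268),(402,508),(103,495)]
W=np.array([onz(c,295+a/3.8-.37,170+b/3.8-.37,.086) for a,b in w]);print(W,W.mean(0))
print([np.linalg.norm(W[i]-W[(i+1)%4]) for i in range(4)])
box=[(45,172),(480,200),(475,555),(28,535)]
B=np.array([onz(c,295+a/3.8-.37,170+b/3.8-.37,.085) for a,b in box]);print(B)
t=[(378,129),(406,230)]
G=np.array([onz(c,150+a/5-.4,205+b/5-.4,.024) for a,b in t]);print(G,G.mean(0),np.linalg.norm(G[0]-G[1]),np.arctan2(*(G[0]-G[1])[1::-1]))
print(onz(s,240,352,.024))
# index by triangulation
def ray(c,u,v):
    d=c["T"][:3,:3]@np.array([(u-c["cx"])/c["fx"],(v-c["cy"])/c["fy"],1]);return c["T"][:3,3],d/np.linalg.norm(d)
def tri(a,b):
    A=np.zeros((3,3));r=np.zeros(3)
    for o,d in(a,b):
        M=np.eye(3)-np.outer(d,d);A+=M;r+=M@o
    return np.linalg.solve(A,r)
print("index",tri(ray(c,295+518/3.8,170+262/3.8),ray(s,265+303/2.5,85+174/2.5)))
# top ends of grip strip: top-view L(176,45) R(415,62) ; side L (78,95) R(178,40)
print("gripL",tri(ray(c,295+176/3.8,170+45/3.8),ray(s,265+78/2.5,85+95/2.5)))
print("gripR",tri(ray(c,295+415/3.8,170+62/3.8),ray(s,265+178/2.5,85+40/2.5)))
```

```text
[[ 0.5237 -0.0368  0.086 ]
 [ 0.5128 -0.2425  0.086 ]
 [ 0.3498 -0.2272  0.086 ]
 [ 0.3621 -0.0289  0.086 ]] [ 0.4371 -0.1338  0.086 ]
[np.float64(0.2060038172045386), np.float64(0.1636810371551938), np.float64(0.1987136241546598), np.float64(0.16182044425843672)]
[[ 0.5857  0.0068  0.085 ]
 [ 0.5599 -0.2919  0.085 ]
 [ 0.3181 -0.2739  0.085 ]
 [ 0.3367  0.0214  0.085 ]]
[[0.5629 0.2302 0.024 ]
 [0.5065 0.2139 0.024 ]] [0.5347 0.222  0.024 ] 0.05873420916257702 0.28107248370873295
[0.5326 0.2212 0.024 ]
index [ 0.4871 -0.2921  0.2017]
gripL [ 0.589  -0.0779  0.3294]
gripR [ 0.5745 -0.2139  0.3342]
```

Measured so far:
- **Window:** middle at about (0.437, −0.134), viewer yaw about −0.07. The measured window size of 0.163 × 0.203 m matches the given one.
- **Green block:** at (0.535, 0.222), heading 0.28, length 59 mm. The side camera agrees to 2 mm.
- **Shield:** about 1.72 rad.
- **Index:** about 1.03 rad.

Now I'll move over towards the tray.

>>> servo_tool:
  plan:
    - [22, 34, 10, 0, -1]
    - [45, 68, 20, 0, -1]
    - [68, 102, 30, 0, -1]
    - [90, 136, 40, 0, -1]
    - [112, 170, 40, 0, -1]
    - [135, 204, 40, 0, -1]
    - [158, 238, 40, 0, -1]
    - [180, 272, 40, 0, -1]
    - [203, 306, 40, 0, -1]
    - [225, 340, 40, 0, -1]

```text
clock: 0.98
position: [0.397, -0.2592, 0.2714]
tool_rot: [3.141, -0.0, 0.278]
force: [0.7, 0.3, 0.9]
grip_width: 0.0854
```

>>> servo_tool:
  plan:
    - [3, 38, 0, 0, -1]
    - [6, 76, 0, 0, -1]
    - [9, 114, 0, 0, -1]
    - [12, 152, 0, 0, -1]
    - [15, 190, 0, 0, -1]
    - [18, 228, 0, 0, -1]
    - [21, 266, 0, 0, -1]
    - [28, 304, 0, 0, -1]
    - [40, 342, 0, 0, -1]
    - [52, 380, 0, 0, -1]

```text
clock: 1.82
position: [0.4483, 0.1208, 0.2715]
tool_rot: [3.141, -0.0, 0.277]
force: [1.6, -1.2, 0.3]
grip_width: 0.0852
```

>>> servo_tool:
  plan:
    - [20, 25, 0, 0, -1]
    - [43, 50, -10, 0, -1]
    - [65, 76, -20, 0, -1]
    - [86, 101, -40, 0, -1]
    - [86, 101, -60, 0, -1]
    - [86, 101, -80, 0, -1]
    - [86, 101, -90, 0, -1]
    - [86, 101, -90, 0, -1]
    - [86, 101, -90, 0, -1]
    - [86, 101, -90, 0, -1]

```text
clock: 2.65
position: [0.5349, 0.22, 0.1826]
tool_rot: [-3.141, -0.002, 0.277]
force: [-0.3, 1.0, 0.8]
grip_width: 0.0855
```

Run:
```python
from workcell import bot
import cv2
from h import *
o=bot.observe();print(o["clock"],o["position"],o["tool_rot"],o["qpos"])
c=bot.calibration("wrist");im=bot.grab_frame("wrist")
cv2.imwrite("pics/w1.png",im)
print(proj(c,[[.5347,.222,.024],[.5629,.2302,.024],[.5065,.2139,.024]]))
np.save("w1.npy",c["T"])
```

```text
2.65 [0.53488131 0.21998288 0.1825956 ] [-3.14148910e+00 -1.59175737e-03  2.77341556e-01] [-0.16666557  0.53614629 -0.45951904  1.75853979  0.29083097  0.91296167
 -2.04298152]
[[318.55632888 212.47909052]
 [318.29699106 175.04815074]
 [318.68125857 247.73360916]]
```

View pics/w1.png

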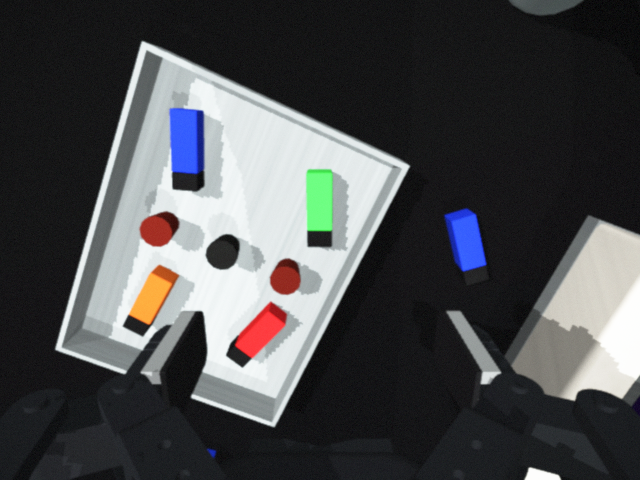

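The wrist view has the green block at about (319,208), against a prediction of (318.5,212), so my estimate is good to about 2 mm. The tray wall is close on the right, so I'll go down with the jaws half open.

>>> servo_tool:
  plan:
    - [2, 1, -10, 0, 0]
    - [2, 1, -40, 0, 0]
    - [2, 1, -75, 0, 0]
    - [2, 1, -105, 0, 0]
    - [2, 1, -130, 0, 0]
    - [2, 1, -130, 0, 0]
    - [2, 1, -150, 0, 0]
    - [2, 1, -165, 0, 0]
    - [2, 1, -174, 0, 0]
    - [2, 1, -174, 0, 0]

```text
clock: 3.53
position: [0.5362, 0.2208, 0.0069]
tool_rot: [3.141, 0.001, 0.278]
force: [0.1, 0.1, 0.0]
grip_width: 0.043
```

Run:
```python
from workcell import bot
import cv2
o=bot.observe();print(o["position"],o["force"],o["grip_width"])
cv2.imwrite("pics/w2.png",bot.grab_frame("wrist"))
```

```text
[0.53618815 0.22083694 0.00687729] [0.11660165 0.13862992 0.03451232] 0.04296605740561304
```

View pics/w2.png

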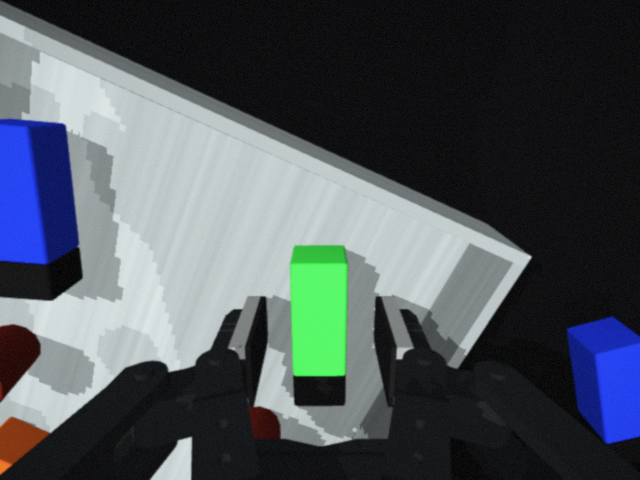

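The block sits centred between the pads at about (320,325), and the stopper is clear. I'll close gently now.

>>> servo_tool:
  plan:
    - [0, 0, 0, 0, 0.4]
    - [0, 0, 0, 0, 0.8]
    - [0, 0, 0, 0, 1]
    - [0, 0, 0, 0, 1]
    - [0, 0, 0, 0, 1]
    - [0, 0, 0, 0, 1]
    - [0, 0, 0, 0, 1]
    - [0, 0, 4, 0, 1]
    - [0, 0, 10, 0, 1]
    - [0, 0, 20, 0, 1]
  squeeze: 30

```text
clock: 4.42
position: [0.5362, 0.2209, 0.0279]
tool_rot: [3.142, 0.0, 0.278]
force: [0.3, 0.3, -0.7]
grip_width: 0.0193
```

Held, width 19.3 mm. I'll lift and draw back from the shield, turning the tool to line up for the later grip.

>>> servo_tool:
  plan:
    - [0, 0, 30, 0, 1]
    - [0, 0, 65, 0, 1]
    - [-8, -8, 100, 0.12, 1]
    - [-25, -20, 130, 0.24, 1]
    - [-45, -35, 155, 0.36, 1]
    - [-65, -50, 175, 0.48, 1]
    - [-85, -70, 185, 0.6, 1]
    - [-100, -95, 185, 0.72, 1]
    - [-103, -120, 185, 0.84, 1]
    - [-106, -145, 185, 0.96, 1]

```text
clock: 5.25
position: [0.4296, 0.0748, 0.2136]
tool_rot: [3.139, 0.001, 1.245]
force: [0.7, -0.8, 0.1]
grip_width: 0.0193
```

>>> servo_tool:
  plan:
    - [0, -25, 0, 0.1, 1]
    - [3, -60, 0, 0.2, 1]
    - [5, -95, 0, 0.27, 1]
    - [7, -130, 0, 0.27, 1]
    - [7, -165, 0, 0.27, 1]
    - [7, -195, -5, 0.27, 1]
    - [7, -210, -25, 0.27, 1]
    - [7, -210, -50, 0.27, 1]
    - [7, -210, -75, 0.27, 1]
    - [7, -210, -80, 0.27, 1]

```text
clock: 6.08
position: [0.4359, -0.1342, 0.1304]
tool_rot: [-3.139, -0.0, 1.507]
force: [-0.6, 1.1, -0.6]
grip_width: 0.0191
```

Run:
```python
from workcell import bot
import cv2
o=bot.observe();print(o["position"],o["tool_rot"],o["force"],o["grip_width"],o["qpos"])
w=bot.grab_frame("wrist");s=bot.grab_frame("side")
cv2.imwrite("pics/w3.png",cv2.resize(cv2.hconcat([w,s]),(800,300)))
```

```text
[ 0.43587082 -0.13416351  0.1303715 ] [-3.13855149e+00 -3.89908219e-04  1.50729241e+00] [-0.58287567  1.10709787 -0.57147354] 0.01905750302973674 [ 0.68400779  0.48325563 -0.65958742  2.09600603  0.45287266  0.7076269
 -0.33628724]
```

View pics/w3.png

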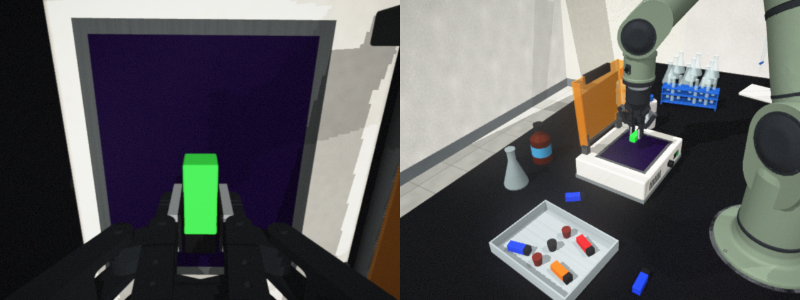

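The block is held squarely over the middle of the window. I'll lower it slowly.

>>> servo_tool:
  plan:
    - [0, 0, -12, 0, 1]
    - [0, 0, -22, 0, 1]
    - [0, 0, -30, 0, 1]
    - [0, 0, -34, 0, 1]
    - [0, 0, -37, 0, 1]
    - [0, 0, -39, 0, 1]
    - [0, 0, -40, 0, 1]
    - [0, 0, -41, 0, 1]
    - [0, 0, -41, 0, 1]
    - [0, 0, -41, 0, 1]

```text
clock: 7.02
position: [0.4374, -0.1341, 0.0914]
tool_rot: [3.142, 0.0, 1.508]
force: [0.3, 0.1, -0.3]
grip_width: 0.0191
```

>>> servo_tool:
  plan:
    - [0, 0, -0.5, 0, 1]
    - [0, 0, -1, 0, 1]
    - [0, 0, -1.5, 0, 1]
    - [0, 0, -2, 0, 1]
    - [0, 0, -2, 0, 1]
    - [0, 0, -2, 0, 1]
    - [0, 0, -2, 0, 1]
    - [0, 0, -2, 0, 1]
    - [0, 0, -2, 0, 1]
    - [0, 0, -2, 0, 1]

```text
clock: 7.85
position: [0.4374, -0.1341, 0.0896]
tool_rot: [3.141, 0.0, 1.508]
force: [-1.5, 0.4, 10.5]
grip_width: 0.0195
```

Run:
```python
from workcell import bot
import cv2
o=bot.observe();print(o["position"],o["force"],o["moment"])
w=bot.grab_frame("wrist");s=bot.grab_frame("side")
cv2.imwrite("pics/w4.png",cv2.hconcat([cv2.resize(w,(400,300)),cv2.resize(s[150:270,460-80:540],(400,300))]))
```

```text
[ 0.43738634 -0.13408588  0.08960731] [-1.52092138  0.35584684 10.48789458] [0.12089254 0.72831201 0.06581813]
```

View pics/w4.png

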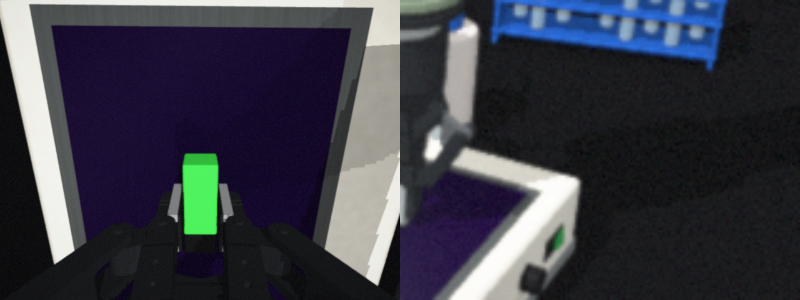

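Contact with the glass shows as +10 N. I'll ease off 1 mm, open and rise.

>>> servo_tool:
  plan:
    - [0, 0, 0.8, 0, 1]
    - [0, 0, 0.8, 0, 0.6]
    - [0, 0, 0.8, 0, 0.2]
    - [0, 0, 0.8, 0, 0]
    - [0, 0, 0.8, 0, 0]
    - [0, 0, 5, 0, 0]
    - [0, 0, 20, 0, 0]
    - [0, 0, 45, 0, 0]
    - [0, 0, 75, 0, 0]
    - [0, 0, 105, 0, 0]

```text
clock: 8.78
position: [0.4369, -0.1336, 0.1956]
tool_rot: [-3.141, -0.001, 1.508]
force: [-0.0, -0.6, -0.2]
grip_width: 0.0426
```

Run:
```python
from workcell import bot
import cv2
o=bot.observe();print(o["position"],o["tool_rot"],o["force"],o["grip_width"])
w=bot.grab_frame("wrist");s=bot.grab_frame("side");t=bot.grab_frame("top")
cv2.imwrite("pics/w5.png",w);cv2.imwrite("pics/s5.png",s);cv2.imwrite("pics/t5.png",t)
cv2.imwrite("pics/c5.png",cv2.hconcat([cv2.resize(w,(400,300)),cv2.resize(s[85:325,260:580],(400,300))]))
```

```text
[ 0.43694623 -0.13355325  0.19555422] [-3.14057304e+00 -8.79416187e-04  1.50846579e+00] [-0.03794868 -0.62269599 -0.19139097] 0.0426130479468556
```

View pics/c5.png

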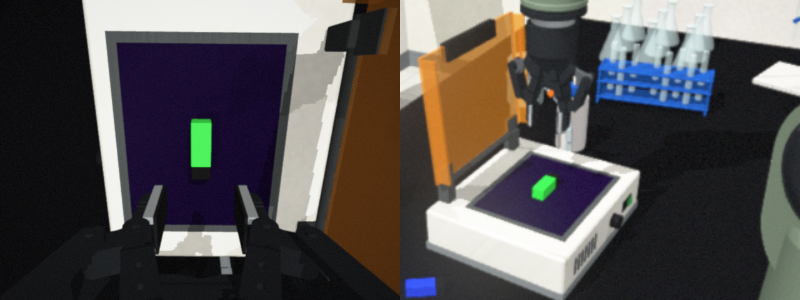

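```bash
cat > fit.py <<'E'
from workcell import bot
from h import *
from scipy.optimize import least_squares
c=bot.calibration("top"); s=bot.calibration("side")
tv=lambda a,b:(295+a/3.8-.37,170+b/3.8-.37)
sv=lambda a,b:(265+a/2.5-.3,85+b/2.5-.3)
def V(p,x,y,z):
    ca,sa=np.cos(p[2]),np.sin(p[2]);return np.array([p[0]+ca*x-sa*y,p[1]+sa*x+ca*y,z])
def S(p,r,y,zl,th): return V(p,.112-r*np.cos(th)+zl*np.sin(th),y,.117+r*np.sin(th)+zl*np.cos(th))
def model(p):
    th,ix=p[3],p[4]
    return [(c,V(p,.08,.1,.086),tv(110,258)),(c,V(p,.08,-.1,.086),tv(412,268)),(c,V(p,-.08,-.1,.086),tv(402,508)),(c,V(p,-.08,.1,.086),tv(103,495)),
     (c,V(p,.125,.15,.085),tv(45,172)),(c,V(p,-.125,-.15,.085),tv(475,555)),(c,V(p,-.125,.15,.085),tv(28,535)),
     (s,V(p,.08,.1,.086),sv(122,412)),(s,V(p,.08,-.1,.086),sv(250,305)),(s,V(p,-.08,-.1,.086),sv(425,355)),(s,V(p,-.08,.1,.086),sv(315,478)),
     (s,V(p,-.125,-.15,.085),sv(466,345)),(s,V(p,-.125,.15,.085),sv(318,515)),(s,V(p,.125,.15,.085),sv(42,422)),
     (c,S(p,.22,.07,.007,th),tv(176,45)),(c,S(p,.22,-.07,.007,th),tv(415,62)),(s,S(p,.22,.07,.007,th),sv(78,95)),(s,S(p,.22,-.07,.007,th),sv(178,40)),
     (c,S(p,.115,-.149,0,ix),tv(518,262)),(s,S(p,.115,-.149,0,ix),sv(301,176))]
def res(p): return np.concatenate([proj(k,P)[0]-np.array(u) for k,P,u in model(p)])
r=least_squares(res,[.437,-.134,-.07,1.7,1.03],loss="soft_l1")
if __name__=="__main__":
    print(r.x.round(4));print(res(r.x).reshape(-1,2).round(1).tolist());p=r.x
    print("gripedge",S(p,.22,0,0,p[3]))
    for th in (1.7,1.55,1.4,1.25,1.1,p[4]): print(th,S(p,.22,0,-.007,th),S(p,.22,0,.007,th),S(p,.205,0,0,th))
E
python3 fit.py
python3 - <<'E'
import cv2
t=cv2.imread("pics/top0.png");s=cv2.imread("pics/side0.png")
a=cv2.resize(t[215:265,405:445],(400,500),interpolation=cv2.INTER_CUBIC);b=cv2.resize(s[130:180,365:405],(400,500),interpolation=cv2.INTER_CUBIC)
cv2.imwrite("pics/idx.png",cv2.hconcat([a,b]))
E
```

```text
[ 0.4425 -0.1336 -0.0795  1.6593  1.0518]
[[1.3, -2.4], [-1.1, -0.6], [-0.2, -2.0], [-0.6, -3.4], [0.3, 2.5], [-0.0, 4.9], [-1.7, 2.8], [1.0, -1.4], [-1.8, 0.6], [-6.9, -0.5], [-5.8, -2.9], [5.2, -0.6], [2.6, 4.9], [0.5, 0.1], [-0.1, 2.5], [1.4, 1.7], [-1.5, -2.7], [-1.7, -0.9], [-0.4, 0.5], [0.2, -6.0]]
gripedge [ 0.57350749 -0.14401849  0.33613974]
1.7 [ 0.57546896 -0.14417478  0.33606817] [ 0.5893084  -0.14527754  0.33426435] [ 0.58046212 -0.14457265  0.32029129]
1.55 [ 0.54259567 -0.14155537  0.33680686] [ 0.55654842 -0.14266715  0.33709799] [ 0.54988298 -0.14213604  0.32195567]
1.4 [ 0.50998147 -0.1389566   0.33260917] [ 0.52373418 -0.14005245  0.33498871] [ 0.51939928 -0.13970703  0.31901719]
1.25 [ 0.47835881 -0.13643685  0.32356936] [ 0.49160262 -0.13749214  0.32798387] [ 0.4896956  -0.13734018  0.31154185]
1.1 [ 0.44843786 -0.13405268  0.30989045] [ 0.46087534 -0.13504373  0.31624079] [ 0.46143905 -0.13508864  0.29969751]
1.0518342549156672 [ 0.43930266 -0.13332477  0.30456172] [ 0.45142093 -0.13429038  0.31150543] [ 0.45277798 -0.13439851  0.29500856]
```

View pics/idx.png

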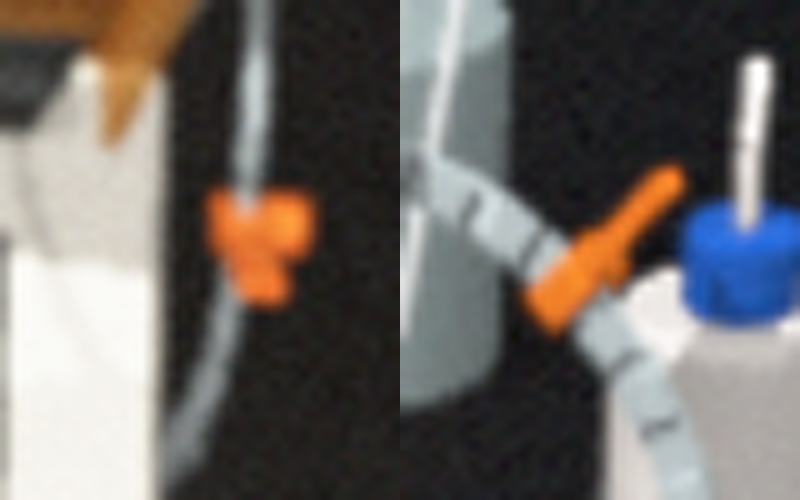

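```bash
sed -i 's/sv(122,412)/sv(133,410)/;s/sv(250,305)/sv(252,314)/;s/sv(425,355)/sv(410,356)/;s/sv(315,478)/sv(311,467)/;s/tv(518,262)/(431.2,242.5)/;s/sv(301,176)/(389.5,151)/' fit.py; python3 fit.py
python3 - <<'E'
import sys; sys.path.insert(0,'.')
from fit import *
import cv2
p=r.x
for n,k in(("top",c),("side",s)):
    im=cv2.imread(f"pics/{n}0.png")
    im=cv2.resize(im,None,fx=4,fy=4,interpolation=cv2.INTER_CUBIC)
    def poly(P,col,cl=True):
        q=((np.array([proj(k,x)[0] for x in P])+.5)*4).astype(np.int32);cv2.polylines(im,[q],cl,col,1)
    poly([V(p,a,b,.086) for a,b in((.08,.1),(.08,-.1),(-.08,-.1),(-.08,.1))],(0,255,255))
    poly([V(p,a,b,.085) for a,b in((.125,.15),(.125,-.15),(-.125,-.15),(-.125,.15))],(0,0,255))
    for z in(-.007,.007): poly([S(p,a,b,z,p[3]) for a,b in((.22,.07),(.22,-.07),(.19,-.07),(.19,.07))],(255,0,255))
    poly([S(p,a,-.149,0,p[4]) for a in(0,.115)],(255,255,0))
    poly([S(p,.095,-.149,0,a) for a in np.linspace(.4,1.8,30)],(0,255,0),False)
    q=im[660:1320,1160:1800] if n=="top" else im[340:1300,1060:1860]
    cv2.imwrite(f"pics/ov_{n}.png",cv2.resize(q,None,fx=.62 if n=="side" else .9,fy=.62 if n=="side" else .9,interpolation=cv2.INTER_AREA))
E
```

```text
[ 0.4408 -0.1344 -0.0795  1.6686  0.9878]
[[1.6, -1.8], [-0.8, 0.1], [0.2, -1.3], [-0.2, -2.7], [0.7, 3.1], [0.4, 5.5], [-1.4, 3.4], [-2.5, -0.6], [-1.8, -3.0], [-0.1, -0.9], [-3.2, 1.5], [6.0, -0.6], [3.7, 4.9], [1.4, 0.1], [0.4, 2.4], [1.8, 1.5], [-1.3, -2.7], [-1.6, -0.9], [-0.7, 0.2], [-0.9, 0.3]]
gripedge [ 0.57387193 -0.14501371  0.33594918]
1.7 [ 0.57379939 -0.14500793  0.33606817] [ 0.58763885 -0.14611043  0.33426435] [ 0.57879255 -0.14540571  0.32029129]
1.55 [ 0.54092605 -0.14238914  0.33680686] [ 0.55487882 -0.14350066  0.33709799] [ 0.54821337 -0.14296967  0.32195567]
1.4 [ 0.5083118  -0.13979098  0.33260917] [ 0.52206453 -0.14088657  0.33498871] [ 0.51772962 -0.14054124  0.31901719]
1.25 [ 0.47668909 -0.13727181  0.32356936] [ 0.48993292 -0.13832686  0.32798387] [ 0.48802591 -0.13817494  0.31154185]
1.1 [ 0.4467681  -0.13488821  0.30989045] [ 0.4592056  -0.13587902  0.31624079] [ 0.4597693  -0.13592393  0.29969751]
0.9878199587578098 [ 0.42590754 -0.13322639  0.29680854] [ 0.43755822 -0.13415452  0.3045157 ] [ 0.43996447 -0.13434621  0.2881397 ]
```

View pics/ov_top.png

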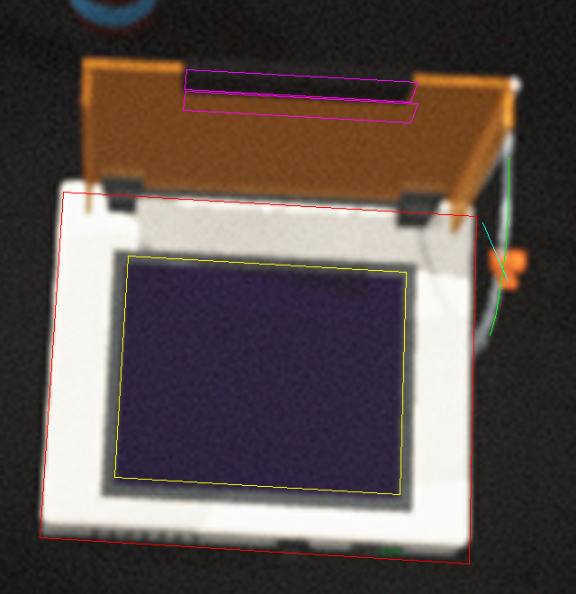

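View pics/ov_side.png

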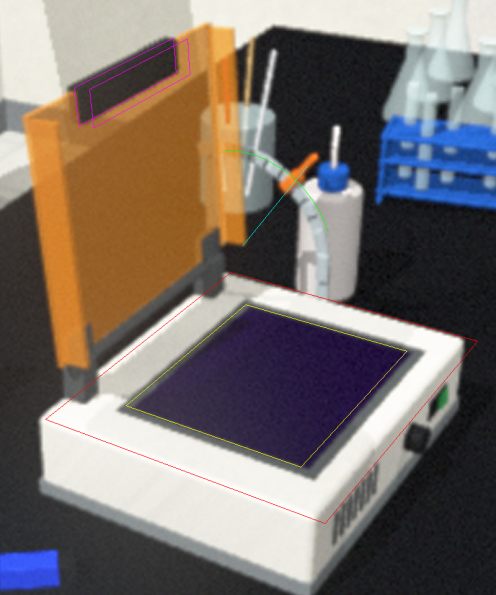

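```bash
sed -i '/V(p,.125,.15,.085),tv/d;/V(p,-.125,-.15,.085),sv/d' fit.py; sed -i "s/sv(311,467)),/sv(311,467)),/" fit.py; python3 fit.py
cat > ov.py <<'E'
import sys
from fit import *
import cv2
def overlay(p,src,tag,th):
  for n,k in(("top",c),("side",s)):
    im=cv2.imread(f"pics/{n}{src}.png")
    im=cv2.resize(im,None,fx=4,fy=4,interpolation=cv2.INTER_CUBIC)
    def poly(P,col,cl=True):
        q=((np.array([proj(k,x)[0] for x in P])+.5)*4).astype(np.int32);cv2.polylines(im,[q],cl,col,1)
    poly([V(p,a,b,.086) for a,b in((.08,.1),(.08,-.1),(-.08,-.1),(-.08,.1))],(0,255,255))
    for z in(-.007,.007): poly([S(p,a,b,z,th) for a,b in((.22,.07),(.22,-.07),(.19,-.07),(.19,.07))],(255,0,255))
    poly([S(p,a,b,0,th) for a,b in((.22,.13),(.22,-.13),(.0,-.13),(.0,.13))],(255,255,255))
    poly([S(p,a,-.149,0,p[4]) for a in(0,.115)],(255,255,0))
    poly([S(p,.095,-.149,0,a) for a in np.linspace(.2,1.8,30)],(0,255,0),False)
    q=im[660:1320,1160:1800] if n=="top" else im[340:1300,1060:1860]
    f=.9 if n=="top" else .62
    cv2.imwrite(f"pics/{tag}_{n}.png",cv2.resize(q,None,fx=f,fy=f,interpolation=cv2.INTER_AREA))
E
python3 -c "
from ov import *
overlay(r.x,'0','ov2',r.x[3])"
```

```text
[ 0.4364 -0.1346 -0.0679  1.6879  1.0071]
[[1.3, 0.2], [-1.0, 1.3], [0.7, -0.0], [0.2, -0.5], [-0.4, 0.3], [-0.7, -2.6], [1.6, -0.8], [-0.2, 2.0], [-0.2, 2.9], [1.2, 1.3], [-1.3, -2.1], [-2.2, -0.5], [-0.6, 0.4], [-0.5, -0.1]]
gripedge [ 0.57379815 -0.14393075  0.3354939 ]
1.7 [ 0.56951358 -0.14363959  0.33606817] [ 0.58336494 -0.14458087  0.33426435] [ 0.57451104 -0.1439792   0.32029129]
1.55 [ 0.53661198 -0.14140374  0.33680686] [ 0.55057674 -0.14235273  0.33709799] [ 0.54390556 -0.14189938  0.32195567]
1.4 [ 0.50396969 -0.13918551  0.33260917] [ 0.51773424 -0.14012089  0.33498871] [ 0.51339561 -0.13982606  0.31901719]
1.25 [ 0.47231979 -0.13703472  0.32356936] [ 0.48557501 -0.13793549  0.32798387] [ 0.48366635 -0.13780579  0.31154185]
1.1 [ 0.44237307 -0.13499967  0.30989045] [ 0.45482127 -0.1358456   0.31624079] [ 0.45538546 -0.13588394  0.29969751]
1.0070649778631475 [ 0.42497028 -0.13381705  0.29921837] [ 0.43677679 -0.13461937  0.30669919] [ 0.43887025 -0.13476164  0.29027977]
```

View pics/ov2_top.png

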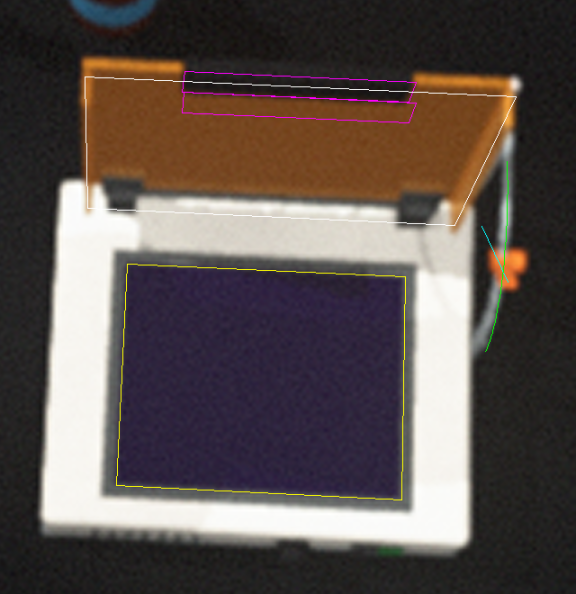

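View pics/ov2_side.png

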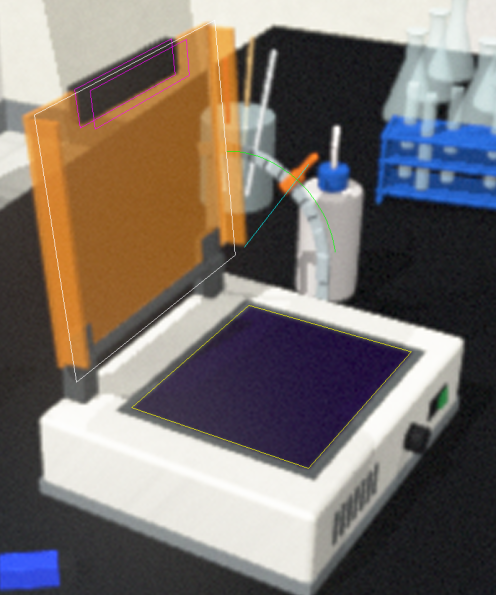

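```bash
sed -i 's/V(p,\(-\?\.08\),\(-\?\.1\),\.086)/V(p,\1+p[5],\2,.086)/g; s/,1.03\]/,1.03,0]/' fit.py
sed -i 's/^     (c,S(p,.115/     (c,S(p,.22,.13,.0025,th),(312.8,181.7)),(c,S(p,.22,-.13,.0025,th),(433.1,187.2)),(s,S(p,.22,-.13,.0025,th),(350.5,94.7)),\n&/' fit.py
sed -i 's/V(p,a,b,.086)/V(p,a+p[5],b,.086)/' ov.py
python3 fit.py; python3 -c "
from ov import *
overlay(r.x,'0','ov3',r.x[3])"
```

```text
[ 0.4327 -0.1341 -0.0703  1.7201  1.0399  0.0037]
[[1.3, 0.2], [-1.0, 1.4], [0.5, 0.1], [0.1, -0.6], [-0.5, 0.2], [-0.6, -2.6], [1.6, -0.7], [-0.4, 2.1], [-0.1, 1.5], [1.3, 0.1], [-2.7, -1.9], [-3.4, -0.2], [0.5, 1.8], [-0.3, 2.1], [-1.5, -1.9], [-0.5, 0.6], [-0.1, -0.9]]
gripedge [ 0.57706938 -0.14430542  0.33455263]
1.7 [ 0.56577754 -0.14351079  0.33606817] [ 0.5796266  -0.14448537  0.33426435] [ 0.57077417 -0.14386241  0.32029129]
1.55 [ 0.53288141 -0.14119584  0.33680686] [ 0.54684385 -0.1421784   0.33709799] [ 0.54017378 -0.14170901  0.32195567]
1.4 [ 0.50024455 -0.13889913  0.33260917] [ 0.51400681 -0.1398676   0.33498871] [ 0.5096689  -0.13956234  0.31901719]
1.25 [ 0.46859992 -0.13667224  0.32356936] [ 0.48185293 -0.13760488  0.32798387] [ 0.47994459 -0.13747059  0.31154185]
1.1 [ 0.43865818 -0.1345652   0.30989045] [ 0.4511043  -0.13544105  0.31624079] [ 0.4516684  -0.13548075  0.29969751]
1.03994137827452 [ 0.42729966 -0.13376588  0.30317851] [ 0.43934312 -0.1346134   0.3102663 ] [ 0.44089672 -0.13472273  0.29378678]
```

View pics/ov3_top.png

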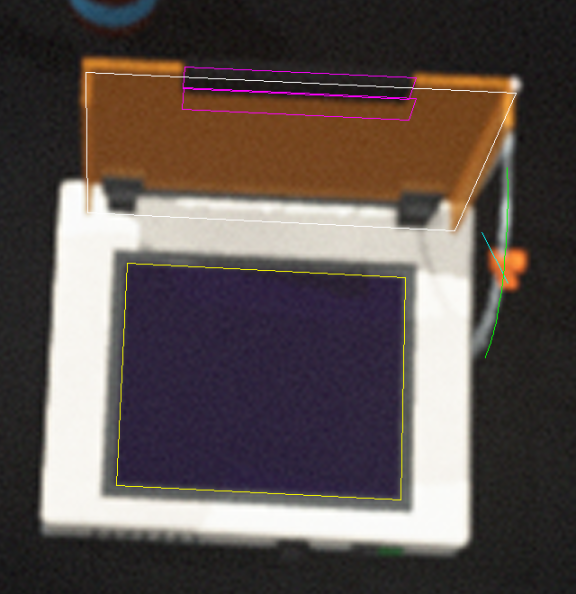

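View pics/ov3_side.png

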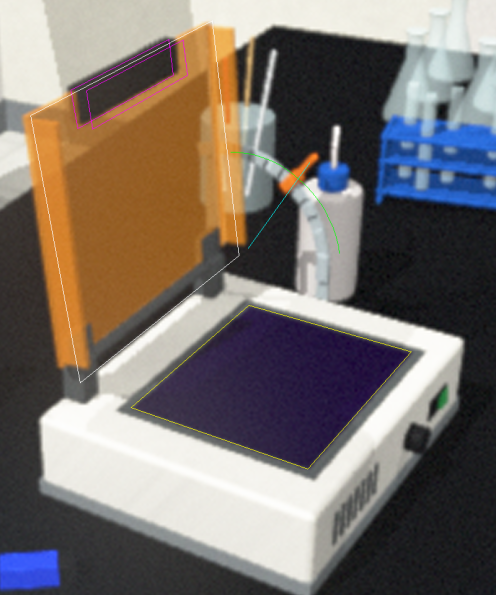

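Run:
```python
import cv2
t=cv2.imread("pics/top0.png");s=cv2.imread("pics/side0.png")
cv2.imwrite("pics/q1.png",cv2.resize(s[135:210,345:405],(640,800)[::1],interpolation=cv2.INTER_CUBIC)[:,:])
b=cv2.resize(s[140:210,350:410],(514,600),interpolation=cv2.INTER_CUBIC)
cv2.imwrite("pics/q1.png",b)
cv2.imwrite("pics/q2.png",cv2.resize(t[180:270,395:445],(333,600),interpolation=cv2.INTER_CUBIC))
```

```text
(no output)
```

View pics/q1.png

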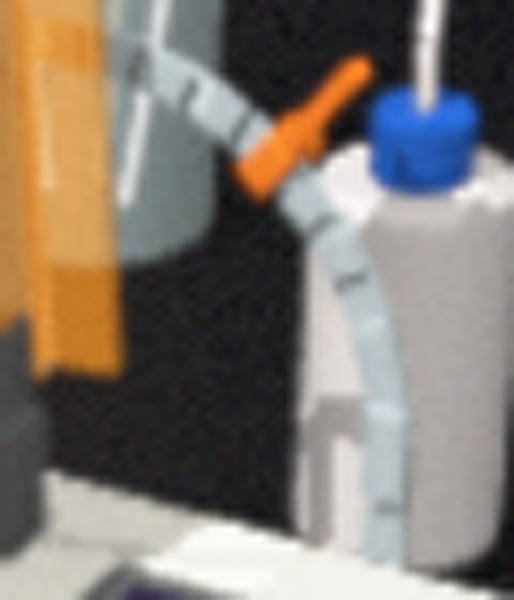

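View pics/q2.png

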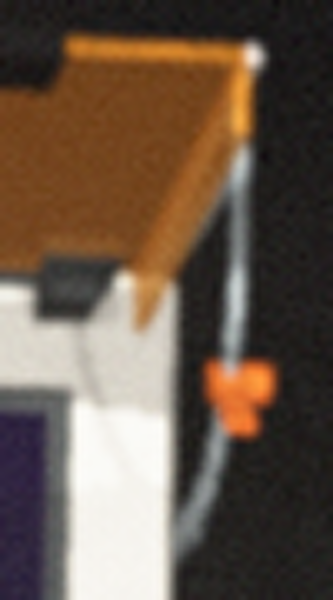

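Run:
```python
from fit import *
yaw=-.07; wc=np.array([.4365,-.134])
ex=np.array([np.cos(yaw),np.sin(yaw),0]);ey=np.array([-np.sin(yaw),np.cos(yaw),0])
o=np.array([*wc,0])
def hit(k,u,v,y):
    d=k["T"][:3,:3]@np.array([(u-k["cx"])/k["fx"],(v-k["cy"])/k["fy"],1]);q=k["T"][:3,3]
    t=(y-(q-o)@ey)/(d@ey);P=q+t*d-o;return P@ex,P[2]
g=lambda a,b:(350+a/8.57-.44,140+b/8.57-.44)
for y in(-.147,-.149):
    A=np.array([hit(s,*g(a,b),y) for a,b in[(140,60),(190,88),(240,122),(305,200),(345,265),(378,340),(388,420),(388,500),(384,560)]])
    f=least_squares(lambda q:np.hypot(A[:,0]-q[0],A[:,1]-q[1])-.095,[.112,.117]);f3=least_squares(lambda q:np.hypot(A[:,0]-q[0],A[:,1]-q[1])-q[2],[.112,.117,.095])
    print(y,f.x,(f.fun*1e3).round(1),f3.x)
    F=np.array([hit(s,*g(a,b),y) for a,b in[(250,182),(285,150),(362,68)]]);d=F[2]-F[0];print("fin",F,"ang",np.arctan2(d[1],-d[0]),[np.arctan2(q[1]-f.x[1],f.x[0]-q[0]) for q in F],[np.hypot(q[1]-f.x[1],f.x[0]-q[0]) for q in F])
```

```text
-0.147 [0.12212615 0.11756673] [ 2.1  1.   1.1 -1.5 -1.9 -0.9 -1.8  0.1  4.3] [0.13509495 0.10950939 0.10836903]
fin [[0.07343818 0.18639235]
 [0.06380161 0.19759193]
 [0.04340693 0.22464323]] ang 0.9051991853034156 [np.float64(0.9551140683187376), np.float64(0.9409840490268313), np.float64(0.9368554071413372)] [np.float64(0.08430589476407406), np.float64(0.09902416969581518), np.float64(0.13289881285987581)]
-0.149 [0.12301816 0.11655518] [ 2.1  1.1  1.1 -1.5 -1.9 -1.  -1.9  0.1  4.4] [0.13620663 0.10836105 0.10859286]
fin [[0.07442252 0.1854028 ]
 [0.06476604 0.19662552]
 [0.04432923 0.2237327 ]] ang 0.9051991853034138 [np.float64(0.956159298974603), np.float64(0.9418436245324604), np.float64(0.9374889913710427)] [np.float64(0.08427058350933171), np.float64(0.09901802488545002), np.float64(0.13296227420687137)]
```

```bash
cat > fit2.py <<'E'
from fit import *
import fit
g=lambda a,b:(350+a/8.57-.44,140+b/8.57-.44)
q=lambda a,b:(395+a/6.66-.43,180+b/6.66-.43)
arcs=[(s,*g(*x)) for x in[(140,60),(190,88),(240,122),(305,200),(345,265),(378,340),(388,420),(388,500)]]+[(c,*q(*x)) for x in[(240,190),(237,260),(233,330),(218,470),(195,535)]]
fins=[(s,*g(*x)) for x in[(250,182),(285,150),(362,68)]]+[(c,*q(240,425))]
n=len(arcs)
def res2(x):
    p=x[:6];out=[.7*(proj(k,P)[0]-np.array(u)) for i,(k,P,u) in enumerate(model(p)) if i<len(model(p))-2]
    for i,(k,u,v) in enumerate(arcs): out.append(proj(k,S(p,.095,-.149,0,x[6+i]))[0]-[u,v])
    for i,(k,u,v) in enumerate(fins): out.append(proj(k,S(p,x[6+n+i],-.149,0,p[4]))[0]-[u,v])
    return np.concatenate(out)
a0=[1.6,1.4,1.2,.9,.7,.4,.2,0,1.6,1.4,1.2,.7,.4]
R=least_squares(res2,np.r_[.4465,-.134,-.07,1.65,.94,-.01,a0,.085,.1,.13,.12],loss="soft_l1")
p=R.x[:6]
if __name__=="__main__":
    print(R.x.round(4),R.cost);print(res2(R.x).reshape(-1,2).round(1).tolist())
    print("hinge",S(p,0,0,0,0),"edge",S(p,.22,0,0,p[3]))
    import ov;ov.overlay(p,'0','ov4',p[3])
E
python3 fit2.py
```

```text
[ 0.4484 -0.1352 -0.0694  1.6435  0.9322 -0.0118  1.411   1.2459  1.0756
  0.7942  0.5802  0.3469  0.1056 -0.1475  1.7054  1.4311  1.1664  0.5575
  0.0312  0.0843  0.099   0.1329  0.1255] 13.077216627353547
[[0.9, 0.1], [-0.7, 0.9], [0.4, -0.0], [0.1, -0.4], [-0.3, 0.2], [-0.5, -1.8], [1.1, -0.5], [-0.3, 1.4], [-0.1, 1.2], [0.9, 0.1], [-1.6, -2.1], [-2.1, -0.9], [0.3, 1.4], [-0.2, 1.5], [-0.8, -1.9], [-0.2, 0.6], [-0.1, 0.3], [-0.2, 0.3], [0.4, -0.3], [0.5, -0.2], [0.2, -0.0], [0.4, -0.0], [-0.4, -0.1], [-0.1, 0.0], [0.3, 0.0], [0.3, 0.0], [-0.5, -0.1], [-0.6, -0.5], [0.3, 0.3], [-0.0, -0.0], [-0.1, -0.1], [0.2, -0.1]]
hinge [ 0.56008394 -0.14297153  0.117     ] edge [ 0.57603704 -0.14407981  0.33641803]
```

```bash
python3 -c "
import cv2
a=cv2.imread('pics/ov4_top.png');b=cv2.imread('pics/ov4_side.png');a=a[:590];b=cv2.resize(b,(int(b.shape[1]*590/b.shape[0]),590))
m=cv2.hconcat([a,b]);print(m.shape);cv2.imwrite('pics/ov4.png',cv2.resize(m,(800,int(m.shape[0]*800/m.shape[1]))))
cv2.imwrite('pics/ov4s.png',b)"
```

```text
(590, 1067, 3)
```

View pics/ov4_top.png

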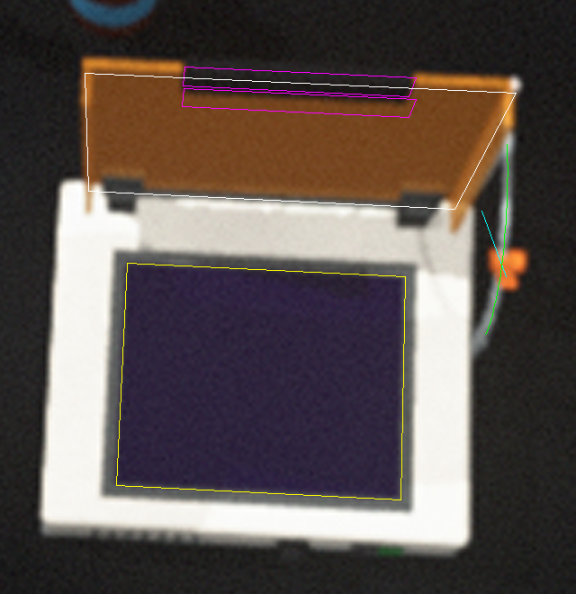

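View pics/ov4_side.png

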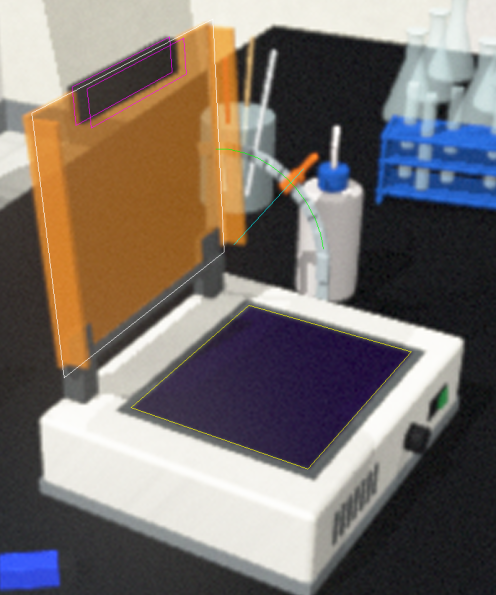

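With the quadrant arc added, the fit agrees everywhere to about 1–2 px:
- hinge at (0.560, −0.143)
- shield about 1.65 rad
- index about 0.94 rad
- grip edge at about (0.577, −0.144, 0.336)

The window sits about 11 mm towards the front of the viewer. Next I'll move above the grip.

>>> servo_tool:
  plan:
    - [0, 0, 40, 0, 0]
    - [0, 0, 80, 0, 0]
    - [0, 0, 120, 0, 0]
    - [0, 0, 160, 0, 0]
    - [0, 0, 195, -0.005, 0]
    - [30, -3, 200, -0.005, 0]
    - [68, -6, 200, -0.005, 0]
    - [105, -9, 200, -0.005, 0]
    - [135, -10, 200, -0.005, 0]
    - [141, -10, 200, -0.005, 0]

```text
clock: 9.77
position: [0.5814, -0.1438, 0.3918]
tool_rot: [-3.139, -0.002, 1.503]
force: [0.4, 0.9, 0.1]
grip_width: 0.0425
```

Run:
```python
from workcell import bot
import cv2
from h import *
o=bot.observe();print(o["clock"],o["position"],o["tool_rot"],o["force"],o["grip_width"])
k=bot.calibration("wrist");w=bot.grab_frame("wrist");s=bot.grab_frame("side")
print(proj(k,[[.5760,-.144,.336],[.581,-.074,.336],[.571,-.214,.336]]))
cv2.imwrite("pics/w6.png",w);cv2.imwrite("pics/s6.png",s)
```

```text
9.7667 [ 0.58144112 -0.14383837  0.39176493] [-3.13931301e+00 -2.16300403e-03  1.50322525e+00] [0.43990753 0.86974327 0.13500192] 0.04251744794395203
[[308.7908311  263.586176  ]
 [308.07723092 128.73701142]
 [309.37231029 373.46841365]]
```

View pics/w6.png

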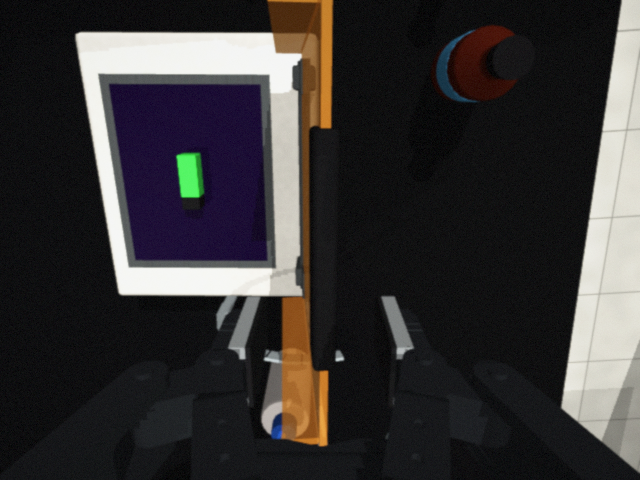

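View pics/s6.png

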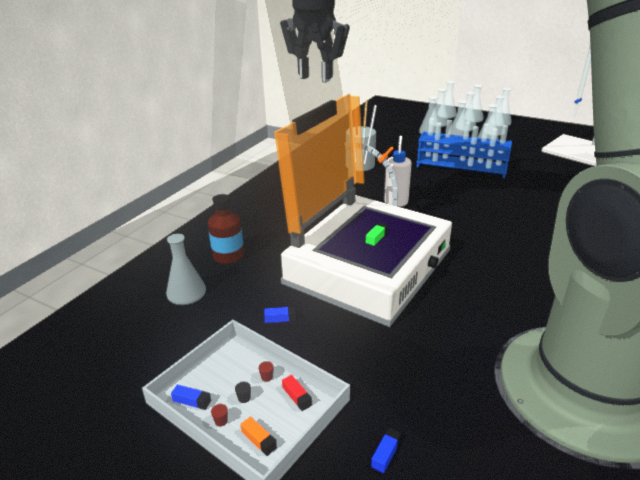

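The wrist view shows the black strip at u≈312–337, centred between the pads (u≈247 and 397). I'll descend and close to about 30 mm first.

>>> servo_tool:
  plan:
    - [2, 0, -15, 0, 0]
    - [3, 0, -30, 0, 0]
    - [3, 0, -45, 0, 0]
    - [3, 0, -58, 0, 0]
    - [3, 0, -70, 0, 0]
    - [3, 0, -78, 0, 0]
    - [3, 0, -84, 0, 0]
    - [3, 0, -88, 0, 0]
    - [3, 0, -88, 0, 0.3]
    - [3, 0, -88, 0, 0.3]
  squeeze: 20

```text
clock: 10.7
position: [0.5815, -0.144, 0.3066]
tool_rot: [3.141, 0.0, 1.503]
force: [0.1, 0.7, -0.8]
grip_width: 0.0299
```

Run:
```python
from workcell import bot
import cv2
from h import *
o=bot.observe();print(o["clock"],o["position"],o["tool_rot"],o["force"],o["grip_width"])
w=bot.grab_frame("wrist");s=bot.grab_frame("side")
cv2.imwrite("pics/w7.png",cv2.hconcat([cv2.resize(w,(400,300)),cv2.resize(s[60:240,240:480],(400,300))]))
```

```text
10.7 [ 0.58146822 -0.14401187  0.30663177] [3.14124073e+00 1.35340320e-05 1.50277718e+00] [ 0.10584048  0.69230936 -0.82898925] 0.02986260712022209
```

View pics/w7.png

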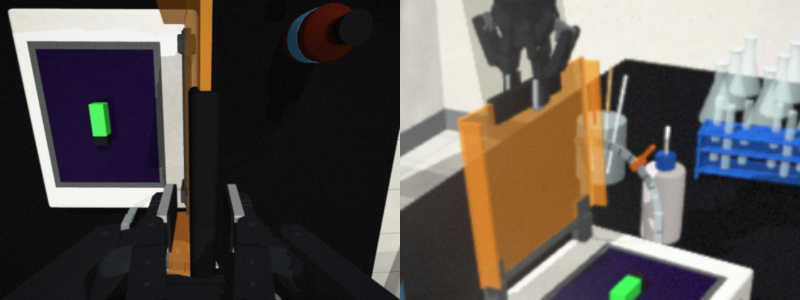

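The fingers straddle the grip. I'll close gently.

>>> servo_tool:
  plan:
    - [0, 0, 0, 0, 0.4]
    - [0, 0, 0, 0, 0.5]
    - [0, 0, 0, 0, 0.6]
    - [0, 0, 0, 0, 0.65]
    - [0, 0, 0, 0, 0.7]
    - [0, 0, 0, 0, 0.8]
    - [0, 0, 0, 0, 0.9]
    - [0, 0, 0, 0, 1]
    - [0, 0, 0, 0, 1]
    - [0, 0, 0, 0, 1]
  squeeze: 20

```text
clock: 11.63
position: [0.5813, -0.144, 0.3065]
tool_rot: [-3.142, 0.0, 1.503]
force: [-3.1, 0.8, 5.8]
grip_width: 0.0156
```

Run:
```python
from workcell import bot
import numpy as np
o=bot.observe();print(o["clock"],o["position"],o["force"],o["moment"],o["grip_width"])
# trajectory table: local viewer-x, z rel. to hinge
d=.022
for th in (1.68,1.6,1.5,1.4,1.3,1.2,1.1,1.0,.94,.9):
    r=.22; C=np.array([-r*np.cos(th)-.007*np.sin(th), r*np.sin(th)-.007*np.cos(th)])
    zt=C[1]-d
    # outer face pt at height zt
    O=np.array([.007*np.sin(th),.007*np.cos(th)]); t=(zt-O[1])/np.sin(th); x2=O[0]-t*np.cos(th)
    g=x2-C[0]
    print(th, "ctr x %.1f zc %.1f gap %.1f r_contact %.0f"%((C[0]+x2)/2*1e3,C[1]*1e3,g*1e3,t*1e3))
```

```text
11.6333 [ 0.58130702 -0.14401895  0.30654813] [-3.06143632  0.8284285   5.77379661] [ 0.08185343  0.92620332 -0.01087273] 0.015550953076289382
1.68 ctr x 22.9 zc 219.5 gap 11.7 r_contact 199
1.6 ctr x 6.1 zc 220.1 gap 13.4 r_contact 198
1.5 ctr x -14.7 zc 219.0 gap 15.6 r_contact 197
1.4 ctr x -35.3 zc 215.6 gap 18.0 r_contact 195
1.3 ctr x -55.3 zc 210.1 gap 20.6 r_contact 193
1.2 ctr x -74.5 zc 202.5 gap 23.6 r_contact 191
1.1 ctr x -92.6 zc 192.9 gap 26.9 r_contact 188
1.0 ctr x -109.4 zc 181.3 gap 30.8 r_contact 185
0.94 ctr x -118.7 zc 173.5 gap 33.4 r_contact 183
0.9 ctr x -124.6 zc 168.0 gap 35.3 r_contact 181
```

Gripped, width 15.6 mm. I'll tabulate the TCP shifts along the arc.

```bash
cat > tab.py <<'E'
import numpy as np
def ctr(th):
    r=220;cx=-r*np.cos(th)-7*np.sin(th);cz=r*np.sin(th)-7*np.cos(th)
    d=14+13*(th-.94)/.74;ct=1/np.tan(th)
    g=14/np.sin(th)+d*abs(ct)
    x=cx+(14/np.sin(th)+d*ct)/2
    sw=3+ (g-15)*.12
    return np.array([x,cz-d-sw]),g
if __name__=="__main__":
    a=ctr(1.68)[0]
    for th in np.arange(1.68,.88,-.03):
        p,g=ctr(th);q=p-a;print("%.2f"%th,(q[0]*.9976).round(1),(-q[0]*.07).round(1),q[1].round(1),"gap %.1f"%g)
E
python3 tab.py
```

```text
1.68 0.0 -0.0 0.0 gap 17.0
1.65 -6.2 0.4 1.0 gap 16.1
1.62 -12.4 0.9 1.9 gap 15.3
1.59 -18.6 1.3 2.5 gap 14.5
1.56 -24.8 1.7 2.9 gap 14.3
1.53 -31.0 2.2 3.0 gap 15.0
1.50 -37.2 2.6 2.8 gap 15.7
1.47 -43.4 3.0 2.5 gap 16.4
1.44 -49.5 3.5 2.0 gap 17.1
1.41 -55.7 3.9 1.2 gap 17.8
1.38 -61.8 4.3 0.3 gap 18.5
1.35 -67.9 4.8 -0.8 gap 19.1
1.32 -73.9 5.2 -2.1 gap 19.7
1.29 -79.9 5.6 -3.6 gap 20.4
1.26 -85.8 6.0 -5.2 gap 21.0
1.23 -91.7 6.4 -7.1 gap 21.6
1.20 -97.5 6.8 -9.1 gap 22.2
1.17 -103.2 7.2 -11.4 gap 22.8
1.14 -108.8 7.6 -13.8 gap 23.5
1.11 -114.4 8.0 -16.3 gap 24.1
1.08 -119.8 8.4 -19.1 gap 24.7
1.05 -125.2 8.8 -22.0 gap 25.3
1.02 -130.4 9.2 -25.1 gap 25.9
0.99 -135.6 9.5 -28.4 gap 26.5
0.96 -140.6 9.9 -31.8 gap 27.1
0.93 -145.5 10.2 -35.4 gap 27.8
0.90 -150.2 10.5 -39.1 gap 28.4
```

>>> servo_tool:
  plan:
    - [-3, 0.2, 0.5, 0, 1]
    - [-8, 0.6, 1.3, 0, 1]
    - [-14, 1, 2, 0, 1]
    - [-20, 1.4, 2.6, 0, 1]
    - [-26, 1.8, 3, 0, 1]
    - [-32, 2.2, 3, 0, 1]
    - [-38, 2.6, 2.8, 0, 1]
    - [-43, 3, 2.5, 0, 1]
    - [-46, 3.2, 2.3, 0, 1]
    - [-46, 3.2, 2.3, 0, 1]
  squeeze: 20

```text
clock: 12.47
position: [0.5358, -0.1408, 0.3077]
tool_rot: [3.139, -0.001, 1.503]
force: [14.3, 0.7, -32.3]
grip_width: 0.0137
```

Run:
```python
from workcell import bot
import cv2
o=bot.observe();print(o["clock"],o["position"],o["force"],o["moment"],o["grip_width"])
w=bot.grab_frame("wrist");s=bot.grab_frame("side")
cv2.imwrite("pics/w8.png",cv2.hconcat([cv2.resize(w,(400,300)),cv2.resize(s[60:240,240:480],(400,300))]))
```

```text
12.4667 [ 0.53575283 -0.14075775  0.30772903] [ 14.28311908   0.72585111 -32.3413366 ] [ 0.05220149 -5.28468033 -0.04580774] 0.01366393012403826
```

View pics/w8.png

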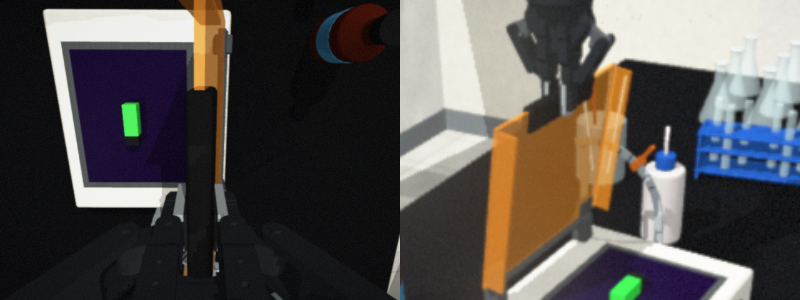

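The tight grip loads the wrist (−32 N), because the strip can't turn between the pads. I'll loosen to a slack cage so the shield rests on the front finger.

>>> servo_tool:
  plan:
    - [0, 0, 0, 0, 0.65]
    - [0, 0, 0, 0, 0.6]
    - [0, 0, 0, 0, 0.56]
    - [0, 0, 0, 0, 0.53]
    - [0, 0, 0, 0, 0.53]
    - [0, 0, 0, 0, 0.53]
    - [0, 0, 0, 0, 0.53]
    - [0, 0, 0, 0, 0.53]
    - [0, 0, 0, 0, 0.53]
    - [0, 0, 0, 0, 0.53]
  squeeze: 20

```text
clock: 13.4
position: [0.5354, -0.1408, 0.3086]
tool_rot: [3.142, 0.0, 1.503]
force: [-0.6, 0.0, 0.1]
grip_width: 0.0203
```

Run:
```python
from workcell import bot
import cv2
o=bot.observe();print(o["clock"],o["position"],o["force"],o["moment"],o["grip_width"])
w=bot.grab_frame("wrist");s=bot.grab_frame("side");cv2.imwrite("pics/side9.png",s)
cv2.imwrite("pics/top9.png",bot.grab_frame("top"))
cv2.imwrite("pics/w9.png",cv2.hconcat([cv2.resize(w,(400,300)),cv2.resize(s[60:240,240:480],(400,300))]))
```

```text
13.4 [ 0.5353756  -0.14080602  0.30863432] [-0.59160559  0.02853861  0.11823865] [-0.03490573  0.07297444 -0.0288244 ] 0.020254505138627282
```

View pics/w9.png

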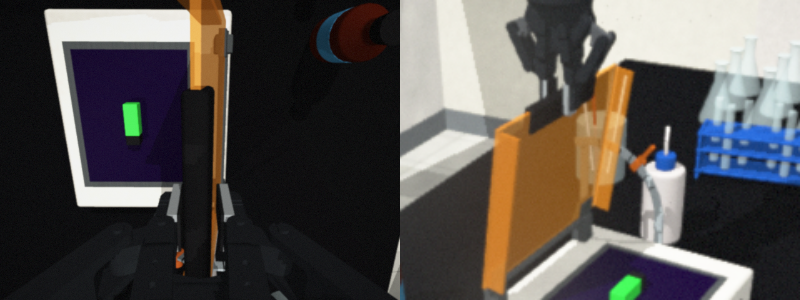

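The cage is loose and free of force, and the shield leans on the front finger at about 1.44 rad. I'll tabulate the cage trajectory.

Run:
```python
import numpy as np
def f(th):
    cx=-220*np.cos(th)-7*np.sin(th);cz=220*np.sin(th)-7*np.cos(th)
    u=(1.444-th)/.504;w=20.2+14*u;d=27-11*u
    g=14/np.sin(th)+d/np.tan(th)
    return cx+w/2,cz-d-.12*w,w,g
a=f(1.444)
for th in np.r_[np.arange(1.42,.93,-.0266)]:
    q=f(th);dx=q[0]-a[0];print("%.3f [%.1f, %.1f, %.1f, 0, %.2f] w%.0f need %.0f"%(th,dx*.9976,-dx*.07,q[1]-a[1],(42.6-q[2])/42.3,q[2],q[3]))
```

```text
1.420 [-4.9, 0.3, -0.5, 0, 0.51] w21 need 18
1.393 [-10.2, 0.7, -1.1, 0, 0.50] w22 need 19
1.367 [-15.5, 1.1, -1.9, 0, 0.48] w22 need 20
1.340 [-20.8, 1.5, -2.9, 0, 0.46] w23 need 20
1.314 [-26.1, 1.8, -4.0, 0, 0.44] w24 need 21
1.287 [-31.3, 2.2, -5.2, 0, 0.43] w25 need 21
1.260 [-36.5, 2.6, -6.6, 0, 0.41] w25 need 22
1.234 [-41.6, 2.9, -8.2, 0, 0.39] w26 need 23
1.207 [-46.6, 3.3, -9.8, 0, 0.37] w27 need 23
1.181 [-51.6, 3.6, -11.7, 0, 0.36] w28 need 24
1.154 [-56.5, 4.0, -13.7, 0, 0.34] w28 need 24
1.127 [-61.4, 4.3, -15.8, 0, 0.32] w29 need 25
1.101 [-66.2, 4.6, -18.0, 0, 0.30] w30 need 26
1.074 [-70.9, 5.0, -20.4, 0, 0.29] w30 need 26
1.048 [-75.5, 5.3, -22.9, 0, 0.27] w31 need 27
1.021 [-80.1, 5.6, -25.6, 0, 0.25] w32 need 27
0.994 [-84.6, 5.9, -28.4, 0, 0.23] w33 need 28
0.968 [-88.9, 6.2, -31.3, 0, 0.22] w33 need 28
0.941 [-93.2, 6.5, -34.4, 0, 0.20] w34 need 29
```

>>> servo_tool:
  plan:
    - [-5, 0.3, -0.5, 0, 0.51]
    - [-10, 0.7, -1.1, 0, 0.5]
    - [-15.5, 1.1, -1.9, 0, 0.48]
    - [-21, 1.5, -2.9, 0, 0.46]
    - [-26, 1.8, -4, 0, 0.44]
    - [-31, 2.2, -5.2, 0, 0.43]
    - [-36, 2.6, -6.6, 0, 0.41]
    - [-41, 2.9, -8.2, 0, 0.39]
    - [-44, 3.1, -9, 0, 0.38]
    - [-45, 3.2, -9.3, 0, 0.38]
  squeeze: 20

```text
clock: 14.38
position: [0.4898, -0.1377, 0.2992]
tool_rot: [-3.141, 0.0, 1.503]
force: [-0.4, 0.3, 0.2]
grip_width: 0.0267
```

Run:
```python
from workcell import bot
import cv2
o=bot.observe();print(o["clock"],o["position"],o["force"],o["moment"],o["grip_width"])
w=bot.grab_frame("wrist");s=bot.grab_frame("side")
cv2.imwrite("pics/w10.png",cv2.hconcat([cv2.resize(w,(400,300)),cv2.resize(s[60:240,240:480],(400,300))]))
```

```text
14.3833 [ 0.48981697 -0.13767598  0.29919073] [-0.3579439   0.33880147  0.20276335] [ 0.0453089   0.07446348 -0.00517029] 0.026742430218286553
```

View pics/w10.png

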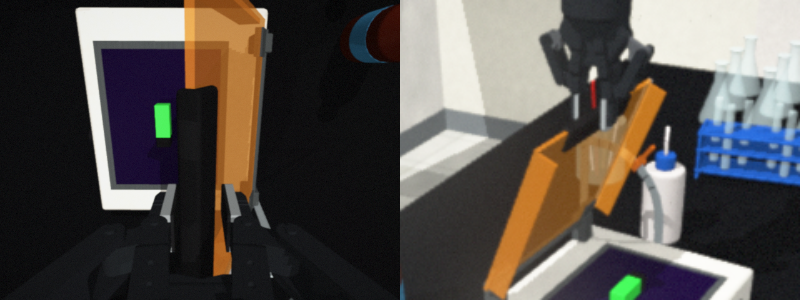

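The shield is following the front finger, at about 1.2 rad, and the fin is visible. I'll continue to just above the mark.

>>> servo_tool:
  plan:
    - [-3, 0.2, -1, 0, 0.37]
    - [-7.5, 0.5, -2.9, 0, 0.35]
    - [-12, 0.8, -4.8, 0, 0.33]
    - [-16.5, 1.1, -6.9, 0, 0.32]
    - [-21, 1.4, -9, 0, 0.3]
    - [-26, 1.8, -11.2, 0, 0.28]
    - [-30.5, 2.1, -13.7, 0, 0.27]
    - [-34, 2.3, -15.7, 0, 0.25]
    - [-35.5, 2.4, -16.5, 0, 0.25]
    - [-35.5, 2.4, -16.5, 0, 0.25]
  squeeze: 20

```text
clock: 15.32
position: [0.4545, -0.1353, 0.2827]
tool_rot: [-3.141, 0.0, 1.503]
force: [-0.5, -0.1, -0.6]
grip_width: 0.0316
```

Run:
```python
from workcell import bot
import cv2
o=bot.observe();print(o["clock"],o["position"],o["force"],o["moment"],o["grip_width"])
w=bot.grab_frame("wrist");s=bot.grab_frame("side");t=bot.grab_frame("top")
cv2.imwrite("pics/side11.png",s);cv2.imwrite("pics/top11.png",t)
cv2.imwrite("pics/w11.png",cv2.hconcat([cv2.resize(w,(400,300)),cv2.resize(t[150:330,280:520],(400,300))]))
cv2.imwrite("pics/s11c.png",cv2.resize(s[70:250,260:460],(666,600),interpolation=cv2.INTER_CUBIC))
```

```text
15.3167 [ 0.45447781 -0.13531308  0.28265825] [-0.47035842 -0.05198986 -0.56657781] [-0.00165594  0.34202267  0.03035184] 0.0316266354812604
```

View pics/w11.png

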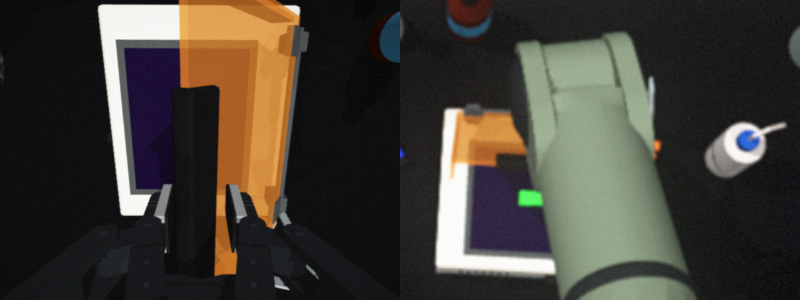

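View pics/s11c.png

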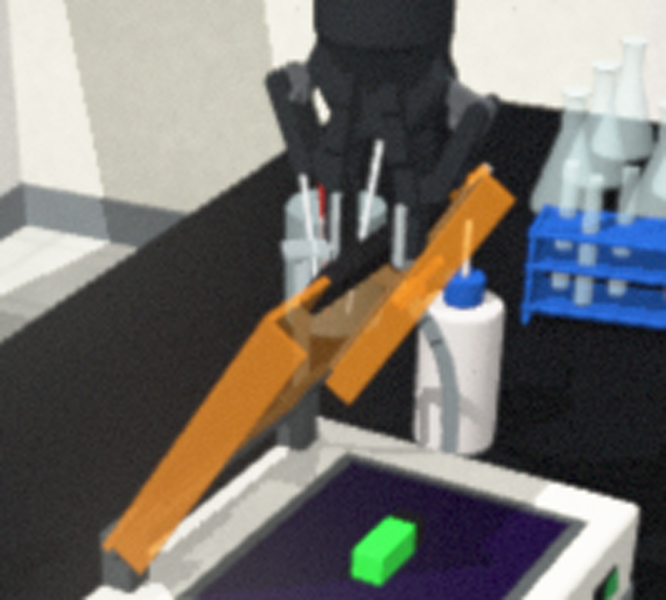

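```bash
cat > ang.py <<'E'
from workcell import bot
from h import *
yaw=-.07;ex=np.array([np.cos(yaw),np.sin(yaw),0]);ey=np.array([-np.sin(yaw),np.cos(yaw),0]);o=np.array([.56,-.143,.117])
K={n:bot.calibration(n) for n in("side","top")}
def hit(n,u,v,y):
    k=K[n];d=k["T"][:3,:3]@np.array([(u-k["cx"])/k["fx"],(v-k["cy"])/k["fy"],1]);q=k["T"][:3,3]
    t=(y-(q-o)@ey)/(d@ey);P=q+t*d-o;return np.array([P@ex,P[2]])
def line(n,a,b,y):
    A,B=hit(n,*a,y),hit(n,*b,y);d=A-B;return A.round(4),B.round(4),np.arctan2(d[1],-d[0]),np.linalg.norm(d)
E
python3 - <<'E'
from ang import *
g=lambda a,b:(260+a/3.33-.35,70+b/3.33-.35)
print("R skirt low",line("side",g(513,200),g(348,402),-.130))
print("L skirt low",line("side",g(303,352),g(140,570),.130))
print("L panel",line("side",g(275,322),g(107,545),.130))
q=lambda a,b:(350+a/8.57-.44,140+b/8.57-.44)
print("fin",line("side",q(362,68),q(250,182),-.149))
E
python3 - <<'E'
import cv2
s=cv2.imread("pics/side11.png")
cv2.imwrite("pics/s11d.png",cv2.resize(s[110:200,345:425],(533,600),interpolation=cv2.INTER_CUBIC))
E
```

```text
R skirt low (array([-0.1346,  0.164 ]), array([-0.0247, -0.0046]), np.float64(0.9929023120732273), np.float64(0.20124704452118083))
L skirt low (array([-0.1352,  0.1679]), array([-0.0271, -0.0004]), np.float64(1.000080334809709), np.float64(0.2000683686204425))
L panel (array([-0.1185,  0.1807]), array([-0.0037,  0.0094]), np.float64(0.9801748458067285), np.float64(0.2061951074149614))
fin (array([-0.0793,  0.1066]), array([-0.0492,  0.0682]), np.float64(0.9051991853034136), np.float64(0.04874885669177667))
```

View pics/s11d.png

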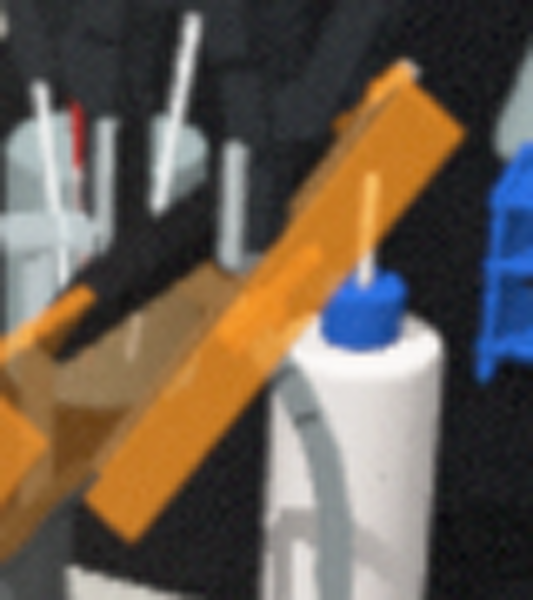

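By the side camera the shield is at about 1.00–1.01 rad (finger geometry says 1.017), and the index fin is at about 0.935. It needs to go about 0.07 rad further.

>>> servo_tool:
  plan:
    - [-2, 0.1, -1.2, 0, 0.24]
    - [-4, 0.3, -2.6, 0, 0.23]
    - [-6, 0.4, -4, 0, 0.22]
    - [-8, 0.5, -5.3, 0, 0.21]
    - [-10, 0.7, -6.7, 0, 0.2]
    - [-11.5, 0.8, -7.7, 0, 0.2]
    - [-12, 0.8, -8, 0, 0.2]
    - [-12, 0.8, -8, 0, 0.2]
    - [-12, 0.8, -8, 0, 0.2]
    - [-12, 0.8, -8, 0, 0.2]
  squeeze: 20

```text
clock: 16.3
position: [0.4429, -0.1345, 0.2748]
tool_rot: [-3.142, 0.0, 1.503]
force: [-1.8, 0.0, 0.4]
grip_width: 0.0342
```

Run:
```python
from workcell import bot
import cv2
o=bot.observe();print(o["clock"],o["position"],o["force"],o["moment"],o["grip_width"])
w=bot.grab_frame("wrist");s=bot.grab_frame("side");t=bot.grab_frame("top")
cv2.imwrite("pics/side12.png",s);cv2.imwrite("pics/top12.png",t);cv2.imwrite("pics/wr12.png",w)
cv2.imwrite("pics/s12c.png",cv2.resize(s[80:260,280:450],(567,600),interpolation=cv2.INTER_CUBIC))
cv2.imwrite("pics/s12d.png",cv2.hconcat([cv2.resize(s[110:200,345:425],(400,450),interpolation=cv2.INTER_CUBIC),cv2.resize(t[190:280,370:450],(400,450),interpolation=cv2.INTER_CUBIC)]))
```

```text
16.3 [ 0.44288263 -0.13445098  0.2748303 ] [-1.79845624  0.01505752  0.43736569] [ 0.07952154  0.32173039 -0.00680989] 0.03420013781966499
```

View pics/s12c.png

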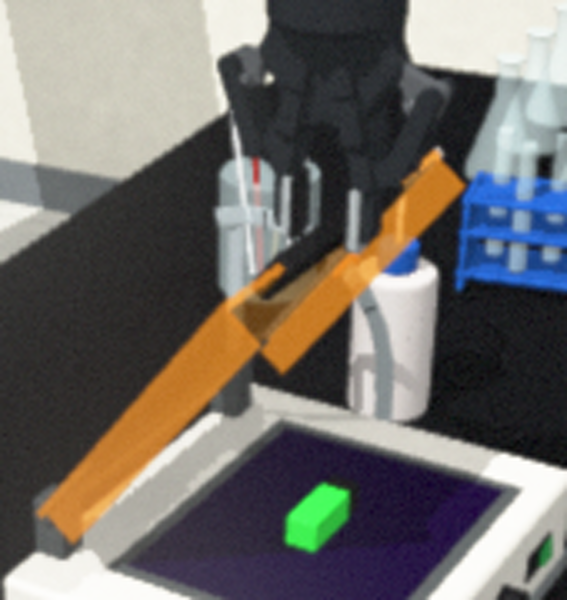

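View pics/s12d.png

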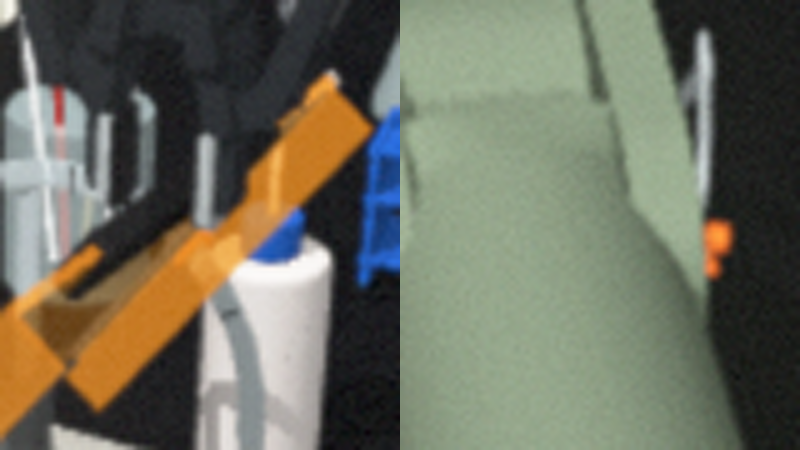

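View pics/wr12.png

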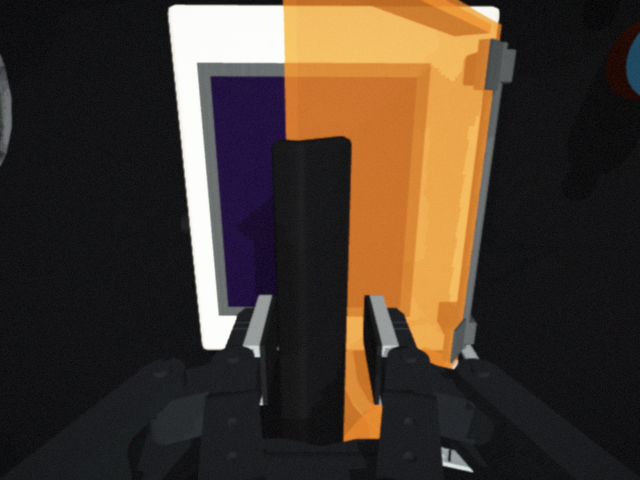

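Run:
```python
from ang import *
g=lambda a,b:(280+a/3.335-.35,80+b/3.335-.35)
for nm,a,b,y in(("Rlow",(467,185),(282,374),-.13),("Rup",(437,152),(263,347),-.13),("Llow",(262,345),(75,543),.13),("Lup",(232,302),(38,515),.13)):
    A,B,t,l=line("side",g(*a),g(*b),y);print(nm,A,B,"dir %.3f len %.3f tip-ang %.3f (+.122=%.3f)"%(t,l,np.arctan2(A[1],-A[0]),np.arctan2(A[1],-A[0])+.122))
x=.4429-.0171
P=np.array([x,-.1345,0.117])-o;cx=P@ex
from scipy.optimize import brentq
print("finger th",brentq(lambda t:-.22*np.cos(t)-.007*np.sin(t)-cx,.5,1.5))
```

```text
Rlow [-0.1487  0.155 ] [-0.025  -0.0083] dir 0.922 len 0.205 tip-ang 0.806 (+.122=0.928)
Rup [-0.1272  0.1722] [-0.0093  0.0087] dir 0.946 len 0.202 tip-ang 0.935 (+.122=1.057)
Llow [-0.1501  0.1572] [-0.028 -0.004] dir 0.922 len 0.202 tip-ang 0.808 (+.122=0.930)
Lup [-0.1323  0.1768] [-0.0018  0.007 ] dir 0.915 len 0.214 tip-ang 0.928 (+.122=1.050)
finger th 0.9454077989558609
```

The side camera now puts the shield at 0.92–0.95 rad (finger geometry 0.945), and the index is at about 0.935, so they agree. I'll average the force readings to check the support load.

Run:
```python
from workcell import bot
import numpy as np
F=[];M=[]
for i in range(12):
    bot.grab_frame("side");o=bot.observe();F.append(o["force"]);M.append(o["moment"])
print(np.mean(F,0),np.std(F,0),np.mean(M,0),o["position"],o["grip_width"],o["clock"])
```

```text
[-1.37729963  0.21440865  0.28496586] [0.40190106 0.55690425 0.50648669] [ 0.04477515  0.30671159 -0.007663  ] [ 0.44287069 -0.13444561  0.27479459] 0.03416011607193011 17.05
```

Run:
```python
from ang import *
g=lambda a,b:(350+a/8.57-.44,140+b/8.57-.44)
q=lambda a,b:(395+a/6.66-.43,180+b/6.66-.43)
def ray(n,u,v):
    k=K[n];d=k["T"][:3,:3]@np.array([(u-k["cx"])/k["fx"],(v-k["cy"])/k["fy"],1]);return k["T"][:3,3],d/np.linalg.norm(d)
def tri(*rs):
    A=sum(np.eye(3)-np.outer(d,d) for _,d in rs);b=sum((np.eye(3)-np.outer(d,d))@p for p,d in rs);return np.linalg.solve(A,b)
P=tri(ray("side",*g(362,68)),ray("top",*q(242,432)))-o
print("tip",P@ex,P@ey,P[2],np.arctan2(P[2],-(P@ex)),np.hypot(P[2],P@ex))
import cv2
for n in("side","top"):
    a=cv2.imread(f"pics/{n}0.png");h=cv2.cvtColor(a,cv2.COLOR_BGR2HSV)
from glob import glob
s=cv2.imread("pics/side12.png")
h=cv2.cvtColor(s,cv2.COLOR_BGR2HSV);m=cv2.inRange(h,(50,120,80),(70,255,255));m[280:]=0
ys,xs=np.nonzero(m);T=K["side"];print("green px",xs.mean(),ys.mean());
from h import onz
print(onz(T,xs.mean(),ys.mean(),.098))
```

```text
tip -0.0791840393723496 -0.1481652980866722 0.10694346046521418 0.9334488516690973 0.13306771143893864
green px 377.7435064935065 235.27597402597402
[ 0.42858254 -0.12617911  0.098     ]
```

The triangulated fin tip gives an index of 0.933 rad, with y = −148 mm as expected. The shield is at about 0.93, and the block is within about 11 mm of the window's middle. Handing in.

Run:
```python
from workcell import bot
print(bot.job_done())
```

```text
the job is handed in; nothing more can be done
None
```

I laid the green block on its side near the middle of the window and let go. I then brought the shield down to the orange index and handed the job in while still holding it, about 17 s into the 53 s allowed. The hand-in gave no verdict.

**Last checks:**
- **Block:** it lies within about 11 mm of the window's middle, untouched since I released it.
- **Angle:** the side camera puts the shield at 0.92–0.95 rad and the finger position says 0.945. The index came out at 0.933 from both cameras together.
- **Holding force:** it averaged about 1.4 N, against the 0.5 N needed. The shield rests its weight on the front finger, with the rear finger standing just clear behind the grip, so it isn't clamped.

**What disagreed:**
- **Hinge position:** my first estimate assumed the window was centred on the viewer and was about 11 mm out. Fitting the quadrant's curve corrected it.
- **Tight grip:** gripping the strip firmly at first put about 32 N on the wrist, because it couldn't turn between the pads. I loosened the grip before going on.
- **Index from the fin:** the fin's slope alone in the side picture read 0.905 rad, lower than the other estimates. I relied on its position instead.
- **White line not seen:** it is hidden from the side camera, and the arm blocked the top one. The match to the index therefore rests on the measured angles, not on seeing the line meet the mark.

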